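# Load the slide viewer and click its magnification collar to the orange mark

## Task

Get the slide viewer ready for reading: put the yellow slide cassette on the viewer's foot and slide it, tab trailing, along the guideway under the head until it is fully home against the rubber stop, and turn the black collar on the leaning barrel until its white line clicks in at the orange bead. Carry the cassette without tipping it up, and leave the other things on the bench where they stand.

Things in the scene. Friction and masses are not known exactly. Their poses are not given: they have to be found in the camera images.
- viewer: cream slide viewer, fixed to the bench. Origin on the bench; x points from the open mouth of its guideway to its column (away from the user), z up. Foot: x -170 to +140, y -70 to +70, top at z 20. Guideway on the foot along x at y = 0; head above it, overhanging; column at x +100 to +140; barrel leaning out of the head's top (see the points, whose axes are the viewer's)
- guide_mouth (a point): mouth of the guideway, on the foot's top, at (-61, 0, 20) in the viewer's frame. Rails 14 high, inner faces at y = +-31.5 from x -20 to +100 (3.5 of play each side of the cassette), flaring out to y = +-45 at this mouth; nearer the user the foot is flat and free
- guide_stop (a point): foot of the rubber end stop's face, at (90, 0, 20) in the viewer's frame; the face is 63 wide and 20 high. The cassette's front comes against it; fully home the cassette's origin is at (35, 0, 20) in the viewer's frame, axes parallel, and its tab is just outside the head
- head_edge (a point): lower front edge of the overhanging head, at (-10, 0, 75) in the viewer's frame. Head: x -10 to +140, y -55 to +55, z 75 to 150; a lens nose (radius 20, at x +30) hangs from it to z 52. To push the cassette home by its tab the gripper must lean back towards viewer -x, by 20 to 35 degrees, to clear the head and the leaning barrel
- barrel_tip (a point): centre of the barrel's free end, at (-31, 0, 227) in the viewer's frame. The barrel is fixed: radius 28 up to the collar, a grey eyepiece of radius 17 beyond it; its axis leans 35 degrees from vertical towards viewer -x, through this point and (30, 0, 140), where it enters the head
- collar_center (a point): centre of the collar, on the barrel's axis, at (-13, 0, 201.4) in the viewer's frame, 31 from the barrel's free end. The collar is a black ribbed cylinder round the barrel, 62 diameter, 34 long along the axis; there is 35 or more free below it before the head
- collar (a joint): collar angle in rad, positive counter-clockwise as seen looking down on the barrel's free end. At 0 the white line is uppermost (viewer +x side); positive takes it towards viewer +y. Click stops at +-0.35 and +-1.05, limits +-1.2. Turning over a click takes about 0.25 N m; let go, it springs to the nearest stop. It starts at an inner stop (rarely balanced at 0)
- collar_index (a point): middle of the white line on the collar's outer face, 31 from the axis. Its x axis points radially out, z along the barrel's axis to the free end, y the way of positive turning
- orange_bead: orange ball, 17 diameter, fixed to the eyepiece 26 beyond the collar's centre along the axis, its centre 20 from the axis, in line with one outer stop: +1.05 if it lies on the viewer's +y side, -1.05 if on the -y side. This is the wanted stop. Origin: its centre
- blue_bead: blue ball alike at the other outer stop, not wanted. Origin: its centre
- cassette: slide cassette, loose, 0.11 to 0.2 kg. Yellow tray 110 (x) x 56 (y) x 18 high, three glass slides on top; origin at the centre of the tray's underside. At its rear stands a black tab to pinch: x -99 to -57, 14 thick (along y), 50 high. It starts flat on the bench, left or right of the viewer, tab roughly towards the robot
- tube_block: green block full of small tube wells, 120 x 80 x 45 high, loose; stands on one side of the table, in the place that the cassette has on the other side. Origin: centre of its underside; to be left alone
- buffer_bottle: amber bottle with blue cap, 64 diameter, 130 high, loose. Origin: centre of its underside; to be left alone
- wide_jar: white jar with red lid, 72 diameter, 90 high, loose. Origin: centre of its underside; to be left alone
- tip_box: white pipette-tip box with orange lid, 80 x 120 (along y) x 52 high, loose, between the robot and the viewer. Origin: centre of its underside; to be left alone
- glove_box: blue cardboard-like box, 110 x 150 (along y) x 70 high, loose, far left. Origin: centre of its underside; to be left alone
- vial_rack: blue rack with eight white-capped vials as one piece, 70 x 120 (along y) x 55 high, loose, right. Origin: centre of its underside; to be left alone
- dish_stack: stack of flat dishes as one piece, 90 diameter, 44 high, loose, far right. Origin: centre of its underside; to be left alone
There are look-alikes about, which are no part of the job. Several things have the shape of the cassette; the one meant has the colours described above.

How it is judged:
By the outcome, as a careful person would: the job done as asked, in the order asked, and still so for the second after the job is handed in, with the robot touching nothing.
It also fails if it takes over 51 s, if anything falls off the work surface, if the arm or the gripper's body presses on something with over 40 N, if the wrist force passes 120 N, or if a joint passes its speed limit or range.

## Robot

A 6-joint arm with a two-finger parallel gripper is mounted at the origin on the work surface. World frame = base frame: x ahead of the robot, y to its left, z up, the work surface at z = 0. Lengths are in m, angles in rad, forces in N, time in s.
With the tool pointing down it reaches from about 0.35 to 0.725 m from the base axis. Payload 6 kg.
Tool frame: the origin (TCP) lies at the very end of the fingers, on their centre line; the grasp point (between the pads) lies 19 mm behind it (ctrl.grip_point_offset is the distance from the TCP to the grasp point, in m); z points along the fingers, y is the direction in which the jaws open and shut (so a half turn about z gives the same grasp; the last joint's range is limited). The gripper opens to 85 mm and grips with 20 to 120 N. Pads are 22 mm wide; open, the fingers measure 114 mm over their backs; the gripper's body (76 mm by 85 mm) begins 54 mm behind the grasp point. The pads swing forward as they close: fully open they stand 13 mm farther back than shut.
Start: joints at [1.642, 0.04, 0.085, 0, -1.615, -0.334], TCP at [0.156, 0.579, 0.194] pointing down, gripper open.
Joint ranges: [-2.56, 2.56], [-1.29, 2.01], [-1.08, 1.49], [-3.29, 1.98], [-2.81, -0.18], [-2.99, 2.99]. Speed limits (rad/s): [2.57, 2.57, 3.01, 3.14, 3.14, 3.14].

## Interface

Orientations are given as a rotation vector (axis times angle).
In Python, from plant import ctrl gives the robot as it stands.
- The arm moves only by the shell command python3 -m creep 'ROWS' [FORCE]. ROWS is a JSON object of lists of equal length, an entry for each row: "translation": the shift along the tool's x, y, z in mm, a list of three; "spin": the turn about the tool's z in degrees; "gripper": the finger opening in mm, from 0 to 85.4. In form: {"translation": [[dx, dy, dz], ...], "spin": [spin, ...], "gripper": [gripper, ...]}. A call has 1 to 20 rows; each row is the pose to reach, as a shift and turn from the pose measured when the call began, along the tool's axes at that moment; what a row does not reach only later rows make up. A row lasts 1/12 s, in which the tool goes at most 41.7 mm and 7.16 degrees, less where a joint would pass 70% of its speed; a pose out of reach is approached as far as the arm can. A call with a gripper value outside its range is refused whole. The fingers move at their own pace and stop on an object; FORCE is the grip in N (left out, the last holds). Time passes only in rows, so rows that repeat a pose let the fingers close. It gives the time, the measured TCP pose, the force and the opening at its end, in the units of the state.
- ctrl.sense(): the state, without advancing time (a new reading comes with each control period).
- ctrl.get_image(name): name is "side" or "top" or "wrist"; returns a dict with "frame" (420x560x3 uint8, red, green, blue), "fx", "fy", "cx", "cy" (pixels), "T" (4x4, takes a point from camera to world coordinates); the wrist camera has in their place "tool_from_camera" (4x4, takes a point from camera to tool coordinates, whose origin is the TCP and whose axes are the flange's). Camera axes: x right, y up, looking along -z (the intrinsics and any distortion apply to the point x, -y, -z); pixel columns grow to the right and rows downward; lengths in m; the calibration is good to about 2 mm. A picture is of the moment at which its call begins: read the wrist's pose just before it. There is no depth.
- ctrl.job_done(): hands the job in, once; it reports no verdict.
The state is a dict: "clock": time; "q": joint angles; "dq": joint speeds; "effort": joint torques, N m; "ee_pos": TCP position; "orientation": TCP orientation; "wrist_force": force on the tool from outside, world axes, zero at the start; "wrist_torque": the same for the moment, N m; "grip_width": finger opening in m.
Only numpy, scipy, OpenCV 4.12 (cv2) and the standard library are available. Lean on these libraries where they do the work, as an engineer would, in place of code of your own. Each camera call takes 0.05 s, during which the arm holds its last target.

## Working session

There is one attempt and no reset: what is moved stays moved. The work goes in short steps, Python scripts to look and compute and a shell command to move; the robot and the scene stay as the last step left them, time stands still between calls to the robot, and variables do not carry over. Pictures are saved under pics/ and viewed, and the job is handed in when it is done.

```bash
ls; mkdir -p pics; python3 - <<'E'
from plant import ctrl
import cv2
print(ctrl.sense()); print(ctrl.grip_point_offset)
for n in ["side","top","wrist"]:
    d=ctrl.get_image(n); cv2.imwrite(f"pics/{n}0.png",d["frame"][:,:,::-1])
    print(n,{k:v for k,v in d.items() if k!="frame"})
E
```

```text
pics
{'clock': 0.0, 'q': array([ 1.64170609e+00,  4.08358424e-02,  8.37823561e-02, -4.47806187e-04,
       -1.61550617e+00, -3.33728746e-01]), 'dq': array([-0.00173388, -0.00047465,  0.00027496,  0.00018798,  0.0013578 ,
       -0.00030339]), 'effort': array([-1.84296196e-04, -3.68203104e+01,  3.47422528e+01,  6.93248168e+00,
       -5.29530356e-03,  6.65094689e-06]), 'ee_pos': array([0.15569488, 0.57902958, 0.19275277]), 'orientation': array([ 3.11270888e+00, -4.11379298e-01, -1.31751655e-04]), 'wrist_force': array([ 0.05793858, -0.4347857 , -0.29738232]), 'wrist_torque': array([ 0.00143084, -0.01841229, -0.02733964]), 'grip_width': 0.0851529564989871}
0.0187
side {'fx': 443.75330307931324, 'fy': 443.75330307931324, 'cx': 273.98773265039705, 'cy': 202.47644759809126, 'T': array([[ 0.93392539,  0.26528186, -0.23960153,  0.14461347],
       [-0.35725197,  0.71595853, -0.59981199, -0.90759409],
       [ 0.01242552,  0.64577776,  0.76342432,  1.33058624],
       [ 0.        ,  0.        ,  0.        ,  1.        ]])}
top {'fx': 405.1220833722794, 'fy': 405.1220833722794, 'cx': 277.03242
[... 151 characters left out ...]
1.88749115e-02,  1.17508292e-03,
         2.32305688e-02],
       [-1.83536626e-03,  1.58688381e-01,  9.87327012e-01,
         1.32965347e+00],
       [ 0.00000000e+00,  0.00000000e+00,  0.00000000e+00,
         1.00000000e+00]])}
wrist {'fx': 348.7462918568587, 'fy': 348.7462918568587, 'cx': 270.80769792295155, 'cy': 206.5910846809996, 'tool_from_camera': array([[ 5.67632547e-05,  9.50489464e-01,  3.10756778e-01,
         7.89956148e-02],
       [ 9.99999974e-01, -1.21886466e-04,  1.90144037e-04,
         6.38728549e-04],
       [ 2.18606949e-04,  3.10756759e-01, -9.50489447e-01,
        -1.80109850e-01],
       [ 0.00000000e+00,  0.00000000e+00,  0.00000000e+00,
         1.00000000e+00]])}
```

View pics/side0.png

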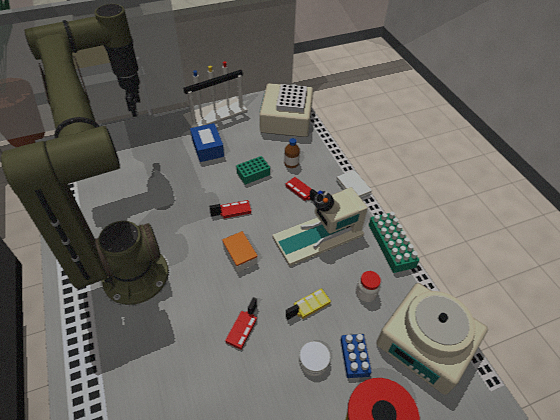

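View pics/top0.png

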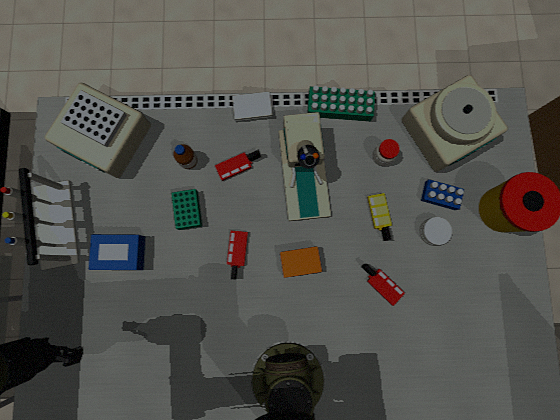

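View pics/wrist0.png

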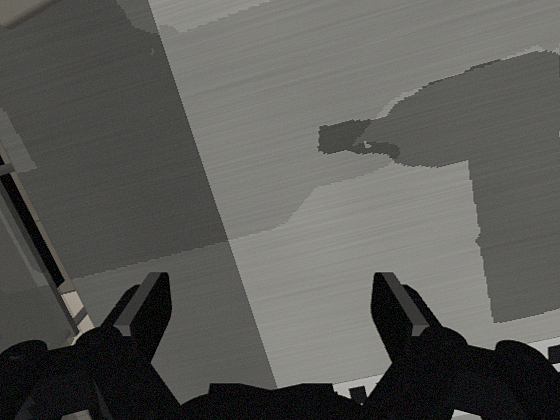

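The side and top views show the yellow cassette at about (380,215) in the top view, right of the viewer at (305,165). The tip box is at (302,262). Next I'll check the move tool's usage text, since the tilt matters here.

The interface has no tilt command, so I'll plan around a vertical tool. First I'll measure the scene.

```bash
cat > h.py <<'E'
import numpy as np, cv2
from plant import ctrl
from scipy.spatial.transform import Rotation as R
def ray(d,uv,T=None):
    T=d["T"] if T is None else T
    v=np.array([(uv[0]-d["cx"])/d["fx"],-(uv[1]-d["cy"])/d["fy"],-1.0])
    v=T[:3,:3]@v; return T[:3,3],v/np.linalg.norm(v)
def onz(d,uv,z,T=None):
    o,v=ray(d,uv,T); return o+v*(z-o[2])/v[2]
def tri(rays):
    A=np.zeros((3,3));b=np.zeros(3)
    for o,v in rays:
        P=np.eye(3)-np.outer(v,v);A+=P;b+=P@o
    p=np.linalg.solve(A,b)
    return p,[np.linalg.norm((np.eye(3)-np.outer(v,v))@(p-o)) for o,v in rays]
def proj(d,p,T=None):
    T=d["T"] if T is None else T
    c=T[:3,:3].T@(np.asarray(p)-T[:3,3]); return np.array([d["cx"]+d["fx"]*c[0]/-c[2], d["cy"]-d["fy"]*c[1]/-c[2]])
def tool():
    s=ctrl.sense();T=np.eye(4);T[:3,:3]=R.from_rotvec(s["orientation"]).as_matrix();T[:3,3]=s["ee_pos"];return s,T
def wrist():
    s,T=tool();d=ctrl.get_image("wrist");return d,T@d["tool_from_camera"],T
def mask(d,lo,hi):
    return cv2.inRange(cv2.cvtColor(d["frame"],cv2.COLOR_RGB2HSV),np.array(lo),np.array(hi))
def blobs(m,amin=20):
    n,l,st,c=cv2.connectedComponentsWithStats(m)
    return [(c[i].round(1),st[i][4],l==i) for i in range(1,n) if st[i][4]>=amin]
def save(img,name,crop=None,s=1):
    f=img[:,:,::-1]
    if crop: x0,y0,x1,y1=crop; f=f[y0:y1,x0:x1]
    cv2.imwrite("pics/"+name,cv2.resize(f,None,fx=s,fy=s,interpolation=cv2.INTER_CUBIC))
E
python3 - <<'E'
from h import *
t=ctrl.get_image("top");s=ctrl.get_image("side")
np.savez("cams.npz",t=t["frame"],s=s["frame"])
save(t["frame"],"topc.png",(260,95,400,245),4)
save(s["frame"],"sidec.png",(260,165,400,325),3.7)
for nm,d in(("t",t),("s",s)):
    for c,lo,hi in(("yel",(22,100,80),(35,255,255)),("teal",(75,100,40),(95,255,255)),("orange",(5,150,100),(17,255,255)),("blue",(100,120,60),(125,255,255))):
        for b in blobs(mask(d,lo,hi),6): print(nm,c,b[0],b[1])
E
```

```text
t yel [380.  210.6] 313
t yel [379.8 210.2] 22
t yel [  5.  214.3] 30
t teal [339.6 102.1] 775
t teal [481.4 146. ] 35
t teal [ 77.2 157.3] 48
t teal [460.7 158. ] 10
t teal [300.3 168.6] 18
t teal [306.6 194.1] 835
t teal [185.3 208.4] 763
t orange [315. 155.] 18
t orange [300.4 261.6] 952
t blue [178.9 148.9] 67
t blue [302.8 156.2] 24
t blue [440.7 195. ] 344
t blue [447.8 185.5] 12
t blue [456.  187.8] 19
t blue [113.4 252.3] 1188
t blue [  7.4 239.9] 29
s yel [209.8  66.4] 9
s yel [209.7  70.2] 6
s yel [312.5 303.7] 254
s teal [252.8 169.9] 585
s teal [392.5 246.9] 864
s teal [347.3 221.1] 136
s teal [303.5 238.8] 662
s teal [415.4 364.5] 375
s orange [325.1 199.4] 17
s orange [239.1 247.7] 665
s blue [194.8  71.2] 8
s blue [207.3 143. ] 653
s blue [292.3 140.8] 34
s blue [319.8 192.1] 14
s blue [354.3 358.2] 465
s blue [363.5 341.1] 13
```

```bash
ls pics
```

```text
side0.png
sidec.png
top0.png
topc.png
wrist0.png
```

View pics/topc.png

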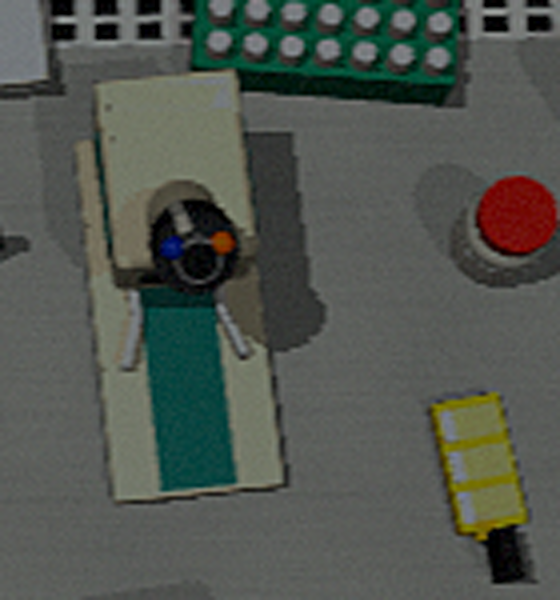

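View pics/sidec.png

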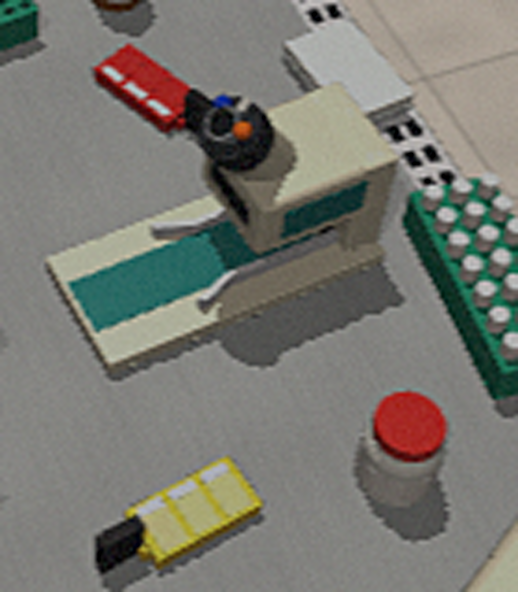

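```bash
python3 - <<'E'
from h import *
t=ctrl.get_image("top");s=ctrl.get_image("side")
a=onz(t,(288.9,219.8),.02);b=onz(t,(330.7,216.3),.02)
print("foot corners",a,b,np.linalg.norm(a-b))
d=(a-b)[:2]; print("yaw x-axis",np.degrees(np.arctan2(d[1],d[0]))-90)
# teal strip
m=mask(t,(75,100,40),(95,255,255)); c=[b for b in blobs(m) if abs(b[0][0]-306.6)<2][0]
p=np.column_stack(np.nonzero(c[2]))[:,::-1].astype(np.float32)
box=cv2.boxPoints(cv2.minAreaRect(p)); print("teal",[onz(t,q,.02).round(4)[:2] for q in box])
# beads
for nm,u,v in(("orange",(315,155),(325.1,199.4)),("blue",(302.8,156.2),(319.8,192.1))):
    print(nm,tri([ray(t,u),ray(s,v)]))
# cassette
for d,n in((t,"t"),(s,"s")):
    m=cv2.morphologyEx(mask(d,(22,60,60),(38,255,255)),cv2.MORPH_CLOSE,np.ones((5,5)))
    c=max(blobs(m),key=lambda b:b[1]); p=np.column_stack(np.nonzero(c[2]))[:,::-1].astype(np.float32)
    q=cv2.minAreaRect(p); box=cv2.boxPoints(q); print(n,q,[onz(d,x,.018).round(4)[:2] for x in box], onz(d,q[0],.018))
# tip box etc
for u,z in(((300.4,261.6),.052),((388,150),.09),((437,231),.044),((302,262),.052)): print(u,onz(t,u,z))
E
```

```text
foot corners [ 0.49679248 -0.01599093  0.02      ] [ 0.50567571 -0.15241914  0.02      ] 0.13671711385720078
yaw x-axis 3.7254353122004886
teal [array([ 0.6556, -0.0397]), array([ 0.6612, -0.1018]), array([ 0.5094, -0.1127]), array([ 0.5039, -0.0518])]
orange (array([ 0.65292638, -0.08727445,  0.22808339]), [np.float64(0.00033130094127488673), np.float64(0.0003313009412750443)])
blue (array([ 0.649717  , -0.05283025,  0.22903887]), [np.float64(0.00045090316415165153), np.float64(0.00045090316415171056)])
t ((379.5758056640625, 211.32867431640625), (36.12742614746094, 17.613994598388672), 77.00537872314453) [array([ 0.5719, -0.2745]), array([ 0.5841, -0.3318]), array([ 0.4673, -0.3511]), array([ 0.4554, -0.2946])] [ 0.5192603  -0.31303779  0.018     ]
s ((60.56985855102539, 90.94538879394531), (109.24270629882812, 182.21205139160156), 5.3430562019348145) [array([-0.4395,  0.6387]), array([-0.3654,  2.2918]), array([0.2555, 1.9296]), array([-0.0378,  0.4311])] [-0.16431362  1.1497885   0.018     ]
(300.4, 261.6) [ 0.36082881 -0.0478556   0.052     ]
(388, 150) [ 0.70471847 -0.33279751  0.09      ]
(437, 231) [ 0.44908034 -0.48504997  0.044     ]
(302, 262) [ 0.35949799 -0.05281577  0.052     ]
```

From the two views:
- The orange bead is on the viewer's −y side, so the wanted stop is −1.05. The white line now sits at about +0.35.
- The viewer origin is near (0.671, −0.070), with a yaw of about 4.3°.
- The cassette is at (0.519, −0.313), with a yaw of about 9.8°. Its tab is at about (0.442, −0.326).

Moving over now.

```bash
python3 -m creep '{"translation":[[395,338,-7],[395,338,-7],[395,338,-7],[395,338,-7],[395,338,-7],[395,338,-7],[395,338,-7],[395,338,-7],[395,338,-7],[395,338,-7],[395,338,-7],[395,338,-7],[511,800,-7],[511,800,-7],[511,800,-7],[511,800,-7],[511,800,-7],[511,800,-7],[511,800,-7],[511,800,-7]],"spin":[155,155,155,155,155,155,155,155,155,155,155,155,155,155,155,155,155,155,155,155],"gripper":[60,60,60,60,60,60,60,60,60,60,60,60,60,60,60,60,60,60,60,60]}' 60; python3 - <<'E'
from plant import ctrl
s=ctrl.sense();print(s["q"],s["wrist_force"])
E
```

```text
clock: 2.02
ee_pos: [0.4399, -0.1686, 0.2013]
orientation: [-0.582, 3.086, -0.001]
wrist_force: [1.0, 1.3, 0.2]
grip_width: 0.0596
[ 6.46251536e-02 -3.08663766e-01 -2.16776450e-01  4.39058628e-04
 -1.66127618e+00 -1.26254265e+00] [0.95046313 1.30439855 0.22912614]
```

```bash
python3 -m creep '{"translation":[[55,-147,41],[55,-147,41],[55,-147,41],[55,-147,41],[55,-147,41],[55,-147,41]],"spin":[11.6,11.6,11.6,11.6,11.6,11.6],"gripper":[60,60,60,60,60,60]}'; python3 - <<'E'
from h import *
d,Tc,T=wrist(); save(d["frame"],"w1.png"); print(T.round(4))
np.save("w1T.npy",Tc)
t=ctrl.get_image("top"); save(t["frame"],"t1.png",(240,80,440,260),3.5)
E
```

```text
clock: 2.52
ee_pos: [0.4411, -0.3271, 0.1586]
orientation: [0.261, -3.129, -0.001]
wrist_force: [0.3, -0.2, 0.6]
grip_width: 0.0601
[[-9.862e-01 -1.658e-01 -1.800e-03  4.411e-01]
 [-1.658e-01  9.862e-01  7.000e-04 -3.271e-01]
 [ 1.700e-03  1.000e-03 -1.000e+00  1.586e-01]
 [ 0.000e+00  0.000e+00  0.000e+00  1.000e+00]]
```

View pics/w1.png

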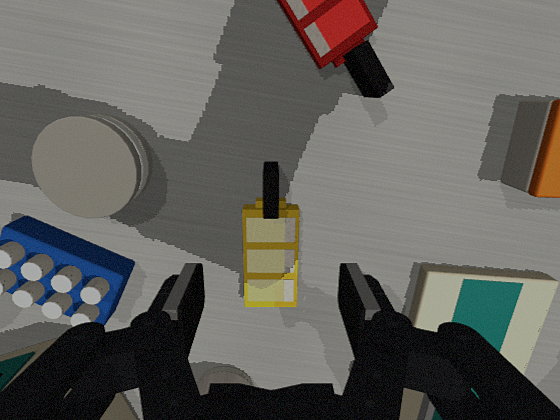

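The wrist view shows the tab at about (271,190) and the tray spanning rows 206–306, close to aligned with the tool. The viewer's foot corner is at the right, near (425,265). Next I'll turn these pixels into positions and triangulate with the top view.

```bash
python3 - <<'E'
from h import *
d,Tc,T=wrist(); 
m=cv2.morphologyEx(mask(d,(18,70,60),(38,255,255)),cv2.MORPH_CLOSE,np.ones((15,15)))
c=min([b for b in blobs(m,1000)],key=lambda b:abs(b[0][0]-271)); ys,xs=np.nonzero(c[2]); print(c[0],c[1])
for r in (215,240,270,300):
    xx=xs[ys==r]; a=onz(d,(xx.min()-.5,r),.018,Tc);b=onz(d,(xx.max()+.5,r),.018,Tc); print(r,xx.min(),xx.max(),a[:2].round(4),b[:2].round(4),np.linalg.norm(a-b).round(4),((a+b)/2)[:2].round(4))
g=cv2.cvtColor(d["frame"],cv2.COLOR_RGB2GRAY)
print(g[150:225:3,271]); print(g[175,255:290]); print(g[200,255:290])
for r in range(200,212): print(r,(c[2][r]).sum(),end=' ')
for r in range(296,312): print(r,(c[2][r]).sum(),end=' ')
t=ctrl.get_image("top");mt=cv2.morphologyEx(mask(t,(22,60,60),(38,255,255)),cv2.MORPH_CLOSE,np.ones((5,5)))
e=min(blobs(mt,100),key=lambda b:abs(b[0][0]-380));print(e[0],e[1],tri([ray(t,e[0]),ray(d,c[0],Tc)]))
E
```

```text
[268.8 252.4] 5506
215 241 297 [ 0.4807 -0.3494] [ 0.4712 -0.2942] 0.056 [ 0.476  -0.3218]
240 241 296 [ 0.5071 -0.3456] [ 0.4976 -0.2901] 0.0563 [ 0.5024 -0.3178]
270 242 295 [ 0.5404 -0.3398] [ 0.5309 -0.2846] 0.0559 [ 0.5357 -0.3122]
300 243 294 [ 0.5758 -0.3336] [ 0.5664 -0.2788] 0.0555 [ 0.5711 -0.3062]
[ 85  86  88  26  10   2  19  10   6  18   0   9  12   0  11  20   2  23
   4  14  13  13 149 142 133]
[88 93 92 91 91 96 51  6 17 15 19 10 18 12 22  0 10  8 20 19 19  0 34 66
 67 77 69 72 68 64 86 87 86 85 82]
[104 103 107 100 106 112  67  14  19  17   7  18   2  16   9   7   6  18
   2   0   3   7  55  82  90  84  84  87  85  78  69  64 116 133 127]
200 16 201 16 202 40 203 40 204 40 205 42 206 42 207 42 208 42 209 42 210 42 211 42 296 53 297 52 298 52 299 52 300 52 301 52 302 52 303 52 304 0 305 0 306 0 307 0 308 0 309 0 310 0 311 0 [382.8 223.2] 119 (array([ 0.48013257, -0.3130625 ,  0.0774282 ]), [np.float64(0.009553239942418287), np.float64(0.00955323994241821)])
```

The tray's width reads 56 mm at z = 18 mm, which agrees with its height. The tab centre line lies within 1 mm of the tool. Descending to grip.

```bash
python3 -m creep '{"translation":[[-2,0,40],[-2,0,80],[-2,0,115],[-2,0,140],[-2,0,144],[-2,0,144],[-2,0,144],[-2,0,144],[-2,0,144],[-2,0,144],[-2,0,144],[-2,0,144]],"spin":[0,0,0,0,0,0,0,0,0,0,0,0],"gripper":[60,60,60,60,60,60,0,0,0,0,0,0]}' 70; python3 - <<'E'
from h import *
d,Tc,T=wrist(); save(d["frame"],"w2.png"); print(T.round(4),ctrl.sense()["wrist_force"])
E
```

```text
clock: 3.72
ee_pos: [0.4454, -0.3247, 0.0178]
orientation: [-0.269, 3.126, -0.002]
wrist_force: [0.7, 0.4, 0.5]
grip_width: 0.0
[[-0.9853 -0.1709  0.0036  0.4454]
 [-0.1709  0.9853 -0.001  -0.3247]
 [-0.0034 -0.0016 -1.      0.0178]
 [ 0.      0.      0.      1.    ]] [ 0.84759936  0.21846605 -0.20473295]
```

View pics/w2.png

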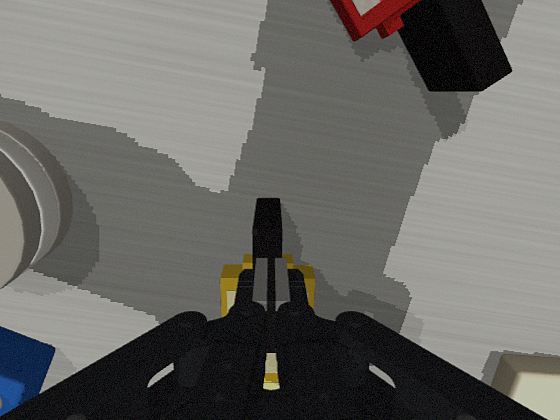

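The gripper closed to 0 mm, so it missed the tab. The tab shows at about (267,198–258), on the camera side of the pads. I'll measure before moving again.

```bash
python3 - <<'E'
from h import *
d,Tc,T=wrist(); f=d["frame"]; save(f,"w2c.png",(190,170,350,400),2.6)
print("TCP px",proj(d,T[:3,3],Tc),"grip px",proj(d,T[:3,3]-T[:3,2]*.0187,Tc))
for uv,z in(((267,198),.05),((267,255),.05),((245,264),.018),((300,264),.018),((222,264),.018),((314,264),.018)): 
    p=onz(d,uv,z,Tc); print(uv,z,p.round(4),"tool",(T[:3,:3].T@(p-T[:3,3])).round(4))
t=ctrl.get_image("top"); save(t["frame"],"t2.png",(340,160,440,260),6)
s=ctrl.get_image("side"); save(s["frame"],"s2.png",(240,250,380,350),5.5)
E
```

```text
TCP px [271.16852643 243.47267422] grip px [271.20280337 258.52855577]
(267, 198) 0.05 [ 0.4096 -0.3327  0.05  ] tool [ 0.0365 -0.0019 -0.0325]
(267, 255) 0.05 [ 0.437  -0.3281  0.05  ] tool [ 0.0087 -0.002  -0.0325]
(245, 264) 0.018 [ 0.4604 -0.3373  0.018 ] tool [-0.0127 -0.015  -0.0004]
(300, 264) 0.018 [ 0.455  -0.3062  0.018 ] tool [-0.0126  0.0165 -0.0004]
(222, 264) 0.018 [ 0.4627 -0.3503  0.018 ] tool [-0.0127 -0.0282 -0.0003]
(314, 264) 0.018 [ 0.4536 -0.2983  0.018 ] tool [-0.0126  0.0246 -0.0004]
```

View pics/w2c.png

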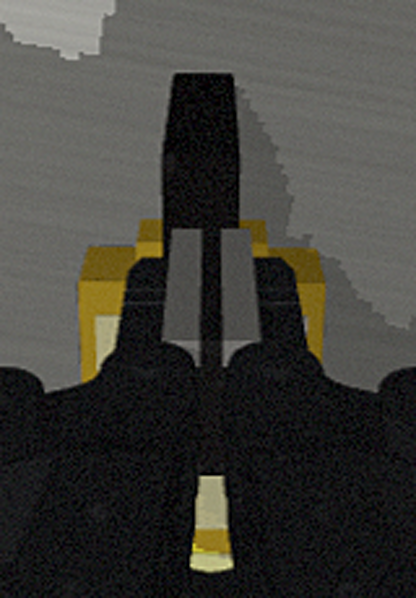

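View pics/s2.png

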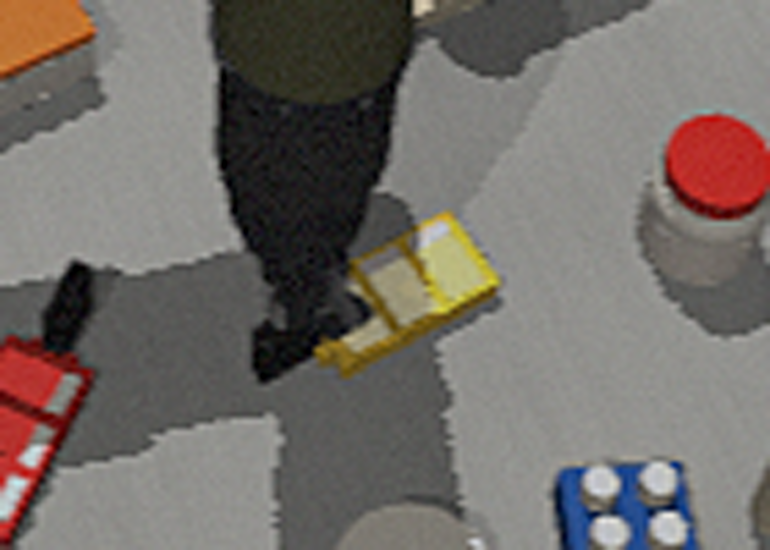

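```bash
python3 -m creep '{"translation":[[0,0,0],[0,0,0],[0,0,0]],"spin":[0,0,0],"gripper":[40,40,40]}' ; python3 - <<'E'
from h import *
d,Tc,T=wrist(); save(d["frame"],"w3.png",(170,150,370,400),2.4); print(T.round(4),ctrl.sense()["wrist_force"])
E
```

```text
clock: 4.17
ee_pos: [0.4451, -0.3246, 0.0172]
orientation: [-0.269, 3.127, -0.002]
wrist_force: [-0.4, -0.4, 0.2]
grip_width: 0.0357
[[-9.853e-01 -1.708e-01  2.700e-03  4.451e-01]
 [-1.708e-01  9.853e-01 -8.000e-04 -3.246e-01]
 [-2.500e-03 -1.200e-03 -1.000e+00  1.720e-02]
 [ 0.000e+00  0.000e+00  0.000e+00  1.000e+00]] [-0.53015718 -0.33603365  0.2595165 ]
```

View pics/w3.png

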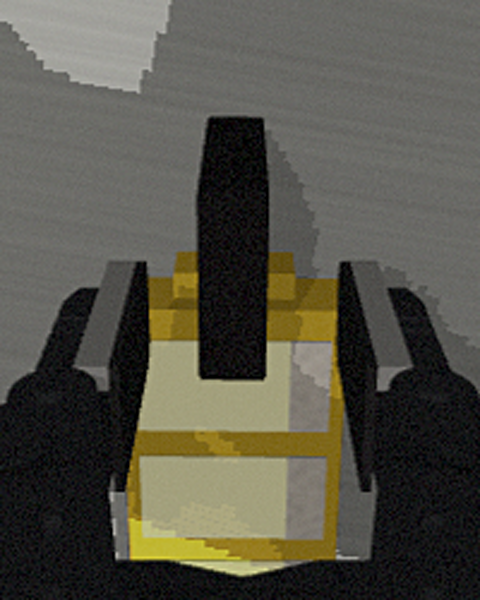

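View pics/t2.png

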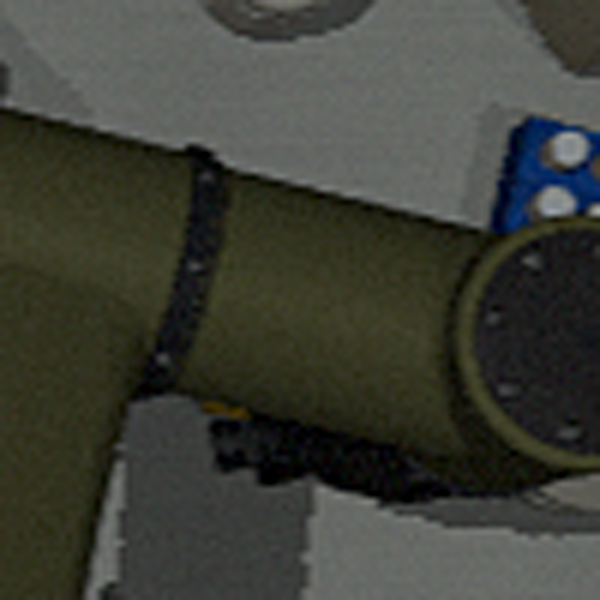

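With the jaws reopened to 36 mm, they clearly straddle the tab, which shows at crop rows 117–378. So the 0 reading is odd. I'll close again with a moderate grip and watch it.

```bash
python3 -m creep '{"translation":[[0,0,0],[0,0,0],[0,0,0]],"spin":[0,0,0],"gripper":[12,12,12]}' 30; python3 - <<'E'
from h import *
d,Tc,T=wrist(); save(d["frame"],"w4.png",(170,150,370,400),2.4); print(T[:3,3].round(4),ctrl.sense()["wrist_force"],ctrl.sense()["grip_width"])
E
```

```text
clock: 4.47
ee_pos: [0.4452, -0.3246, 0.0172]
orientation: [-0.269, 3.127, -0.002]
wrist_force: [0.3, -0.6, -0.0]
grip_width: 0.0122
[ 0.4452 -0.3246  0.0172] [-0.30480984  0.29455712  0.60002001] 0.012410004443287248
```

View pics/w4.png

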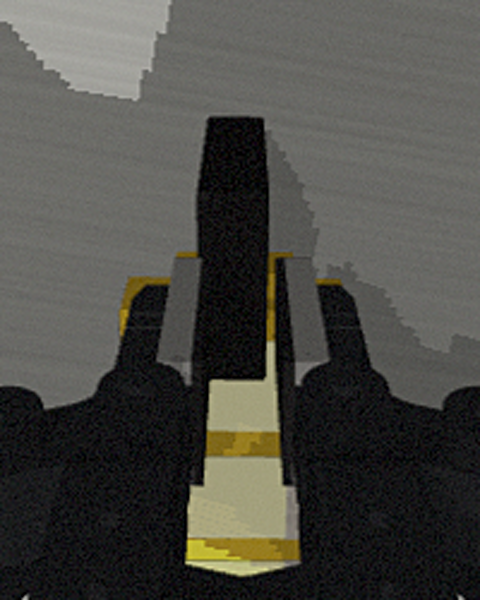

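```bash
python3 -m creep '{"translation":[[0,0,0],[0,0,0],[0,0,0]],"spin":[0,0,0],"gripper":[5,5,5]}' 30; python3 - <<'E'
from h import *
d,Tc,T=wrist(); save(d["frame"],"w5.png",(170,150,370,400),2.4); print(T[:3,3].round(4),ctrl.sense()["wrist_force"],ctrl.sense()["grip_width"])
E
```

```text
clock: 4.77
ee_pos: [0.4451, -0.3246, 0.0172]
orientation: [-0.269, 3.127, -0.002]
wrist_force: [-0.6, 0.3, -0.1]
grip_width: 0.0047
[ 0.4451 -0.3246  0.0172] [-0.1417595  -0.29090955 -0.44622566] 0.005138888836155818
```

View pics/w5.png

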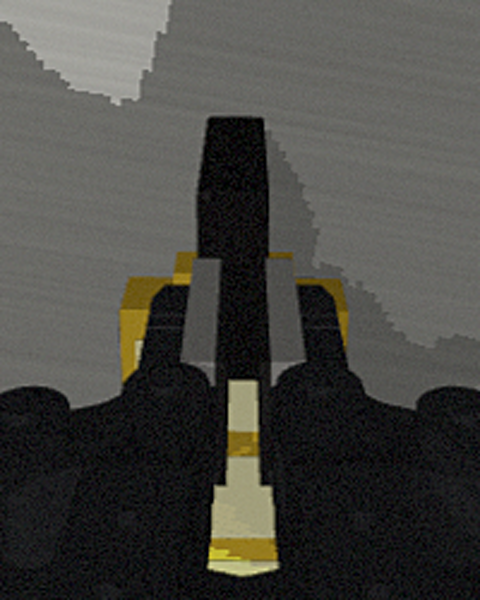

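The pads occlude the tab's top as they close, which suggests the fingertips are passing just above it. That means they sit higher than the TCP reading implies. I'll open, go lower while watching the force, and look again.

```bash
python3 -m creep '{"translation":[[0,-2,0],[0,-2,0],[0,-2,6],[0,-2,12],[0,-2,12]],"spin":[0,0,0,0,0],"gripper":[40,40,40,40,40]}' 30; python3 - <<'E'
from h import *
d,Tc,T=wrist(); save(d["frame"],"w6.png",(170,150,370,400),2.4); print(T[:3,3].round(4),ctrl.sense()["wrist_force"],ctrl.sense()["grip_width"])
s=ctrl.get_image("side"); save(s["frame"],"s6.png",(260,280,340,340),9)
E
```

```text
clock: 5.23
ee_pos: [0.4445, -0.326, 0.0031]
orientation: [-0.269, 3.13, 0.001]
wrist_force: [-0.2, 0.7, -1.4]
grip_width: 0.0399
[ 0.4445 -0.326   0.0031] [-0.40628899  0.61890372 -0.02640553] 0.040118229003692434
```

View pics/w6.png

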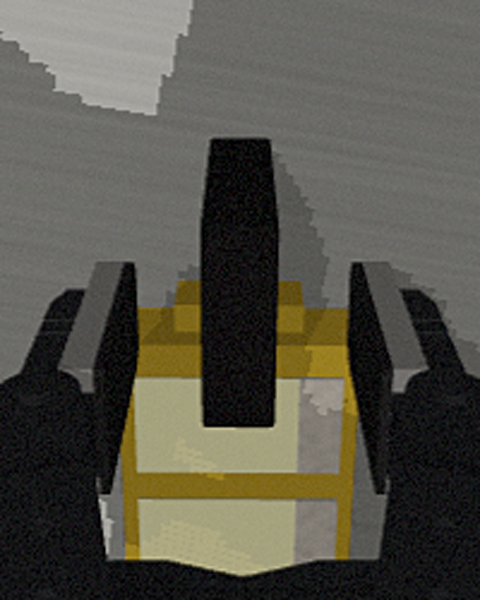

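View pics/s6.png

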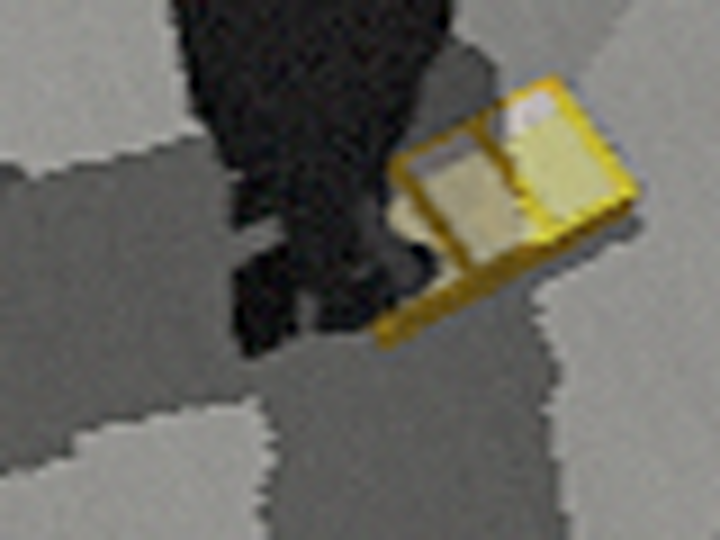

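```bash
python3 -m creep '{"translation":[[0,0,0],[0,0,0],[0,0,0],[0,0,0]],"spin":[0,0,0,0],"gripper":[5,5,5,5]}' 30; python3 - <<'E'
from h import *
d,Tc,T=wrist(); save(d["frame"],"w7.png",(170,150,370,400),2.4); print(T[:3,3].round(4),ctrl.sense()["wrist_force"],ctrl.sense()["grip_width"])
E
```

```text
clock: 5.67
ee_pos: [0.4452, -0.3265, 0.0047]
orientation: [-0.269, 3.128, -0.001]
wrist_force: [0.1, 0.1, 0.6]
grip_width: 0.0127
[ 0.4452 -0.3265  0.0047] [ 0.39619354 -0.76699908  0.25212459] 0.012924394815440436
```

View pics/w7.png

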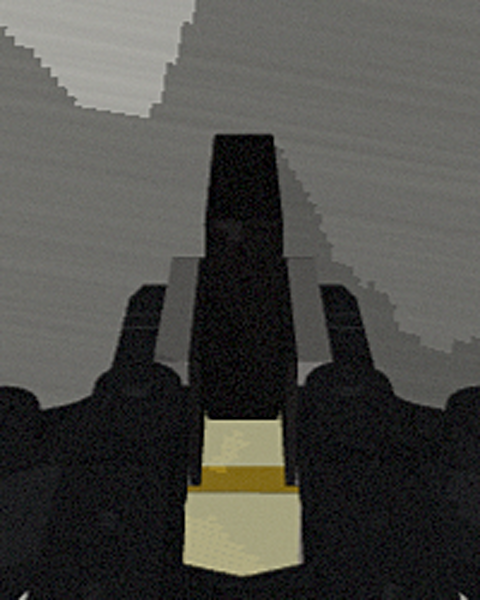

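The gripper now holds something at 12.9 mm. Tip positions in the images suggest the fingertips sit higher than assumed, so I'll check the scale and height against the known tray width before lifting.

```bash
python3 - <<'E'
from h import *
d0=ctrl.get_image("wrist")
for f,tz,tx in (("w1.png",.1586,None),("w3.png",.0172,None),("w6.png",.0031,None)):
    im=cv2.imread("pics/"+f)[:,:,::-1]
    hsv=cv2.cvtColor(np.ascontiguousarray(im),cv2.COLOR_RGB2HSV); m=cv2.inRange(hsv,np.array((18,120,60)),np.array((38,255,255)))
    sc=1 if f=="w1.png" else 2.4; ox,oy=(0,0) if sc==1 else (170,150)
    C=d0["tool_from_camera"]; h=tz-C[2,3]
    for r in range(200,320,8):
        rr=int((r-oy)*sc); xs=np.nonzero(m[rr])[0]
        if len(xs)<5: continue
        xs=xs[(xs/sc+ox>200)&(xs/sc+ox<345)]
        if len(xs)<5: continue
        w=(xs.max()-xs.min()+1)/sc
        up=-(r-d0["cy"])/d0["fy"]; tzc=C[2,1]*up-C[2,2]; dep=(h-.018)/tzc
        print(f,r,round(xs.min()/sc+ox,1),round(xs.max()/sc+ox,1),"w@.018",round(w*dep/d0["fx"]*1e3,1))
E
```

```text
w1.png 200 256.0 285.0 w@.018 28.9
w1.png 208 243.0 298.0 w@.018 54.3
w1.png 216 242.0 298.0 w@.018 55.7
w1.png 224 242.0 298.0 w@.018 56.1
w1.png 232 243.0 298.0 w@.018 55.5
w1.png 240 243.0 298.0 w@.018 56.0
w1.png 248 243.0 297.0 w@.018 55.4
w1.png 256 243.0 297.0 w@.018 55.8
w1.png 264 243.0 297.0 w@.018 56.3
w1.png 272 244.0 297.0 w@.018 55.7
w1.png 280 244.0 296.0 w@.018 55.1
w1.png 288 244.0 296.0 w@.018 55.6
w1.png 296 245.0 296.0 w@.018 55.0
w1.png 304 245.0 296.0 w@.018 55.4
w3.png 256 243.8 291.7 w@.018 27.4
w3.png 264 242.5 292.5 w@.018 28.8
w3.png 272 232.1 310.4 w@.018 45.4
w3.png 280 232.1 310.4 w@.018 45.8
w3.png 288 232.1 310.4 w@.018 46.2
w3.png 296 308.8 310.4 w@.018 1.2
w3.png 304 308.3 310.8 w@.018 1.7
w3.png 312 307.5 312.5 w@.018 3.3
w6.png 272 243.8 295.4 w@.018 27.7
w6.png 280 227.5 315.0 w@.018 47.1
w6.png 288 227.5 314.2 w@.018 47.0
w6.png 296 227.5 315.0 w@.018 47.9
w6.png 304 227.1 315.4 w@.018 48.7
w6.png 312 225.0 317.5 w@.018 51.4
```

The scale agrees, since the lip reads about 28 mm at both heights. So the camera and TCP heights are sound, and the fingers do look short of the TCP. This grip is only on the tab's top edge. I'll open and go lower in small, force-checked steps.

```bash
python3 -m creep '{"translation":[[0,0,0],[0,0,0],[0,0,4],[0,0,5],[0,0,5]],"spin":[0,0,0,0,0],"gripper":[35,35,35,35,35]}' 30; python3 -m creep '{"translation":[[0,0,3],[0,0,4],[0,0,4]],"spin":[0,0,0],"gripper":[35,35,35]}'
python3 - <<'E'
from h import *
s=ctrl.get_image("side"); save(s["frame"],"s8.png",(260,270,340,340),9)
E
```

```text
clock: 6.18
ee_pos: [0.4448, -0.3263, -0.0011]
orientation: [-0.269, 3.129, -0.0]
wrist_force: [0.3, -0.5, 0.7]
grip_width: 0.0349
clock: 6.43
ee_pos: [0.4444, -0.3261, -0.0057]
orientation: [0.269, -3.13, -0.0]
wrist_force: [0.1, -0.7, 0.0]
grip_width: 0.0353
```

View pics/s8.png

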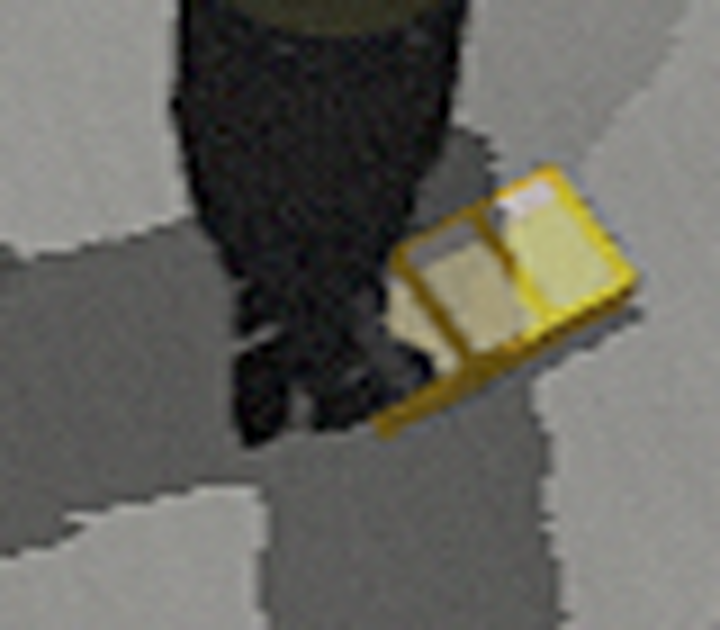

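```bash
python3 -m creep '{"translation":[[0,0,4],[0,0,8],[0,0,8]],"spin":[0,0,0],"gripper":[35,35,35]}'; python3 - <<'E'
from h import *
d,Tc,T=wrist(); save(d["frame"],"w9.png",(170,150,370,400),2.4); print(T[:3,3].round(4),ctrl.sense()["wrist_force"])
E
```

```text
clock: 6.73
ee_pos: [0.444, -0.3259, -0.0146]
orientation: [0.269, -3.129, -0.002]
wrist_force: [-0.7, -0.2, -0.3]
grip_width: 0.0352
[ 0.444  -0.3259 -0.0146] [ 0.5379217  -0.64042515 -0.5354118 ]
```

View pics/w9.png

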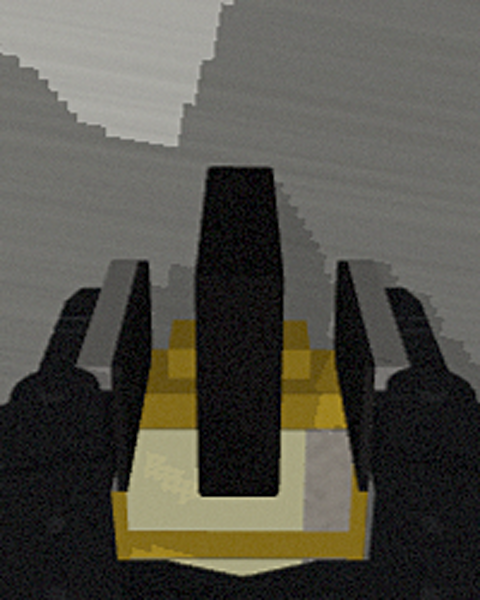

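```bash
python3 -m creep '{"translation":[[3,1,6],[3,1,7],[3,1,7],[3,1,7],[3,1,7],[3,1,7]],"spin":[0,0,0,0,0,0],"gripper":[35,35,35,0,0,0]}' 60; python3 - <<'E'
from h import *
d,Tc,T=wrist(); save(d["frame"],"w10.png",(170,150,370,400),2.4); print(T[:3,3].round(4),ctrl.sense()["wrist_force"],ctrl.sense()["grip_width"])
E
```

```text
clock: 7.28
ee_pos: [0.4412, -0.3257, -0.0208]
orientation: [0.269, -3.13, -0.001]
wrist_force: [0.4, 0.3, 0.7]
grip_width: 0.0131
[ 0.4412 -0.3257 -0.0208] [-0.2008084  -0.6620176  -0.52799106] 0.01315076057044263
```

View pics/w10.png

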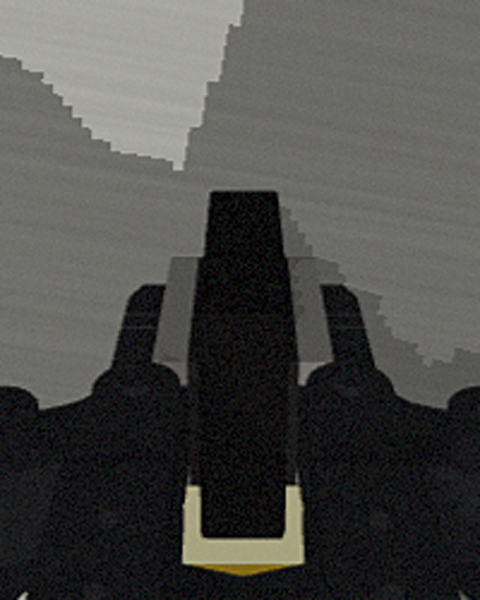

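It's gripped at 13.1 mm, centred and lower on the tab. Lifting 45 mm, then checking.

```bash
python3 -m creep '{"translation":[[0,0,-10],[0,0,-20],[0,0,-32],[0,0,-42],[0,0,-45],[0,0,-45]],"spin":[0,0,0,0,0,0],"gripper":[0,0,0,0,0,0]}' 70; python3 - <<'E'
from h import *
d,Tc,T=wrist(); save(d["frame"],"w11.png"); print(T[:3,3].round(4),ctrl.sense()["wrist_force"],ctrl.sense()["grip_width"])
s=ctrl.get_image("side"); save(s["frame"],"s11.png",(240,220,380,350),5)
E
```

```text
clock: 7.83
ee_pos: [0.4422, -0.3261, 0.026]
orientation: [-0.269, 3.128, -0.001]
wrist_force: [0.4, 0.2, -1.7]
grip_width: 0.0131
[ 0.4422 -0.3261  0.026 ] [-0.89356109 -0.08023555 -1.95190695] 0.013021622023389036
```

View pics/s11.png

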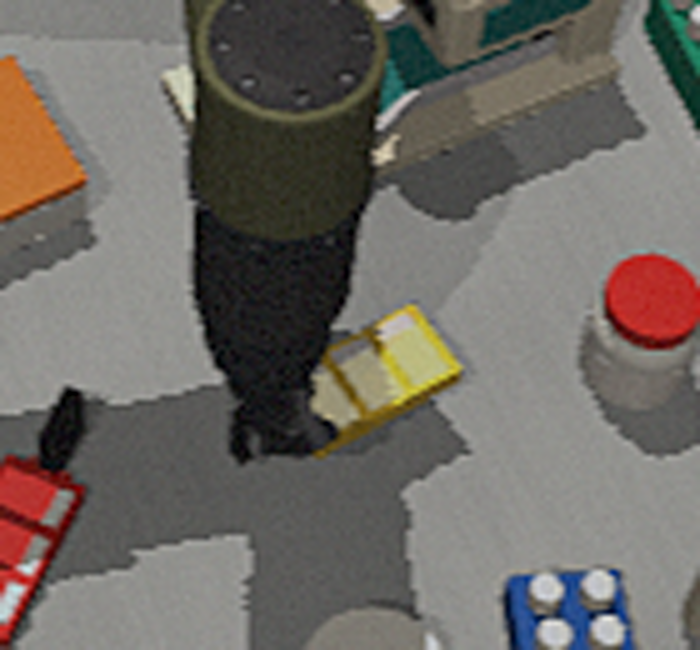

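View pics/w11.png

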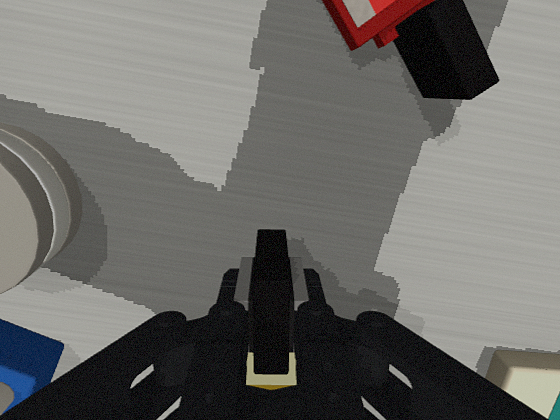

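The cassette is lifted: it shows clear of its shadow in the side view, level, with a load of about 1.9 N. Carrying it over the foot's free end.

```bash
python3 -m creep '{"translation":[[-8,25,0],[-20,55,0],[-32,90,0],[-44,125,0],[-56,160,0],[-68,192,0],[-76,218,0],[-81,230,0],[-81,231,0],[-81,231,0],[-81,231,0]],"spin":[1,2,3,4,5,5.5,5.5,5.5,5.5,5.5,5.5],"gripper":[0,0,0,0,0,0,0,0,0,0,0]}'; python3 - <<'E'
from h import *
d,Tc,T=wrist(); save(d["frame"],"w12.png"); print(T.round(4),ctrl.sense()["grip_width"])
s=ctrl.get_image("side"); save(s["frame"],"s12.png",(230,150,390,290),4.5)
t=ctrl.get_image("top"); save(t["frame"],"t12.png",(250,90,370,250),3.7)
E
```

```text
clock: 8.85
ee_pos: [0.4811, -0.0845, 0.0237]
orientation: [0.118, -3.138, -0.001]
wrist_force: [0.0, -0.4, -2.1]
grip_width: 0.0132
[[-9.972e-01 -7.540e-02 -1.300e-03  4.811e-01]
 [-7.540e-02  9.972e-01  5.000e-04 -8.450e-02]
 [ 1.300e-03  6.000e-04 -1.000e+00  2.370e-02]
 [ 0.000e+00  0.000e+00  0.000e+00  1.000e+00]] 0.013356640221618433
```

View pics/w12.png

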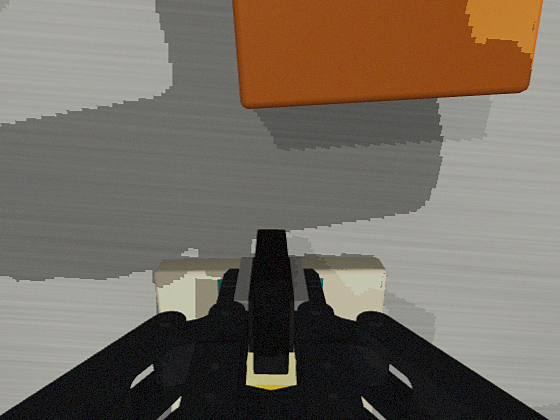

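View pics/s12.png

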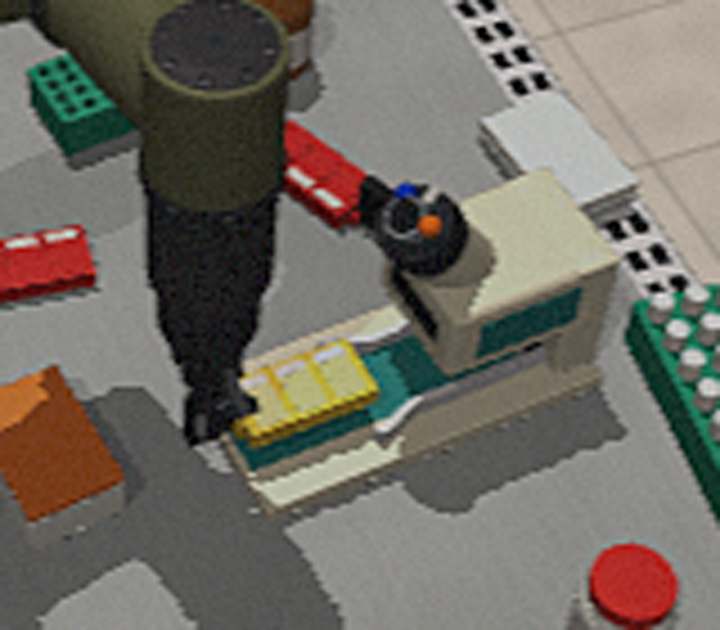

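View pics/t12.png

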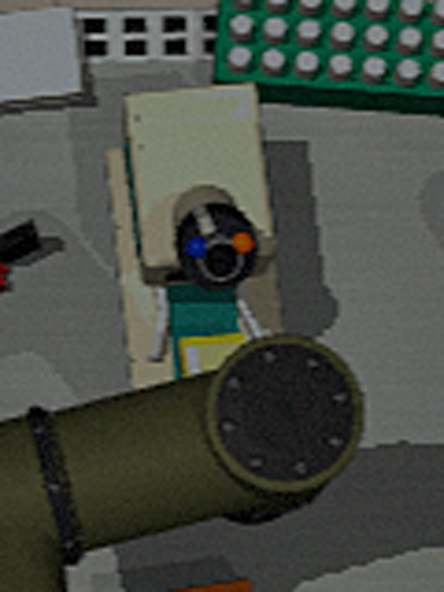

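The side and top views show the cassette over the foot with its front at the flared mouth. The wrist view has the foot's near edge at columns 157–386, centred on column 271. Next I'll quantify the lateral fit and the height of the wrist link for clearance.

```bash
python3 - <<'E'
from h import *
d,Tc,T=wrist(); s=ctrl.get_image("side");t=ctrl.get_image("top")
g=cv2.cvtColor(d["frame"],cv2.COLOR_RGB2GRAY)
for uv in((157,271),(386,269)): p=onz(d,uv,.02,Tc); print(p.round(4),(T[:3,:3].T@(p-T[:3,3])).round(4))
for z in np.arange(.0,.5,.05): p=np.array([T[0,3],T[1,3],z]); print(round(z,2),proj(s,p).round(1),proj(t,p).round(1))
# yellow front edge in side / top
for n,dd in(("t",t),("s",s)):
    m=mask(dd,(22,80,60),(38,255,255)); 
    for b in blobs(m,30): 
        ys,xs=np.nonzero(b[2]); print(n,b[0],b[1],xs.min(),xs.max(),ys.min(),ys.max())
E
```

```text
[ 0.5057 -0.1509  0.02  ] [-0.0195 -0.0676  0.0039]
[ 0.4944 -0.0161  0.02  ] [-0.0182  0.0677  0.004 ]
0.0 [275.1 253. ] [309.8 224.8]
0.05 [275.3 245. ] [311.  223.1]
0.1 [275.5 236.6] [312.3 221.2]
0.15 [275.7 227.8] [313.7 219.2]
0.2 [276.  218.5] [315.3 217.1]
0.25 [276.2 208.7] [317.  214.7]
0.3 [276.5 198.3] [318.9 212.1]
0.35 [276.8 187.4] [320.9 209.2]
0.4 [277.1 175.8] [323.2 206. ]
0.45 [277.4 163.4] [325.7 202.5]
t [306.6 184.4] 118 298 316 180 191
t [490.8 207. ] 403 479 506 189 222
t [316.9 213.9] 65 306 334 196 221
t [286.1 215.2] 169 268 306 208 223
t [  5.  214.4] 34 2 8 212 217
t [236.2 227.5] 297 212 261 218 236
t [269.3 393. ] 541 256 285 354 419
s [216.  131.1] 611 177 254 113 145
s [ 32.3 123. ] 74 24 40 119 130
s [ 25.3 134.3] 299 8 53 121 151
s [133.3 145.2] 672 84 177 132 159
s [265.  144.7] 56 258 275 137 150
s [ 42.  162.2] 687 19 67 140 189
s [256.2 156.2] 72 249 266 147 165
s [ 74.7 162.7] 47 67 82 159 167
s [297.7 236.3] 292 282 313 225 247
```

The foot's centre line lies within 0.5 mm of the tool axis, and the TCP is at viewer x = −189. The wrist link starts about 0.28 m above the TCP, so it clears the barrel. Lowering onto the foot.

```bash
python3 -m creep '{"translation":[[0,0,8],[0,0,15],[0,0,20],[0,0,22],[0,0,22]],"spin":[0,0,0,0,0],"gripper":[0,0,0,0,0]}'; python3 -m creep '{"translation":[[0,0,2],[0,0,3],[0,0,3]],"spin":[0,0,0],"gripper":[0,0,0]}'
```

```text
clock: 9.57
ee_pos: [0.4807, -0.0848, 0.001]
orientation: [0.117, -3.137, -0.001]
wrist_force: [-0.2, 0.1, -1.3]
grip_width: 0.0131
clock: 9.82
ee_pos: [0.4813, -0.0849, -0.0008]
orientation: [0.117, -3.138, 0.0]
wrist_force: [-3.0, 0.5, 3.9]
grip_width: 0.0128
```

```bash
python3 -m creep '{"translation":[[-8,0,-1],[-20,0,-1],[-32,0,-1],[-44,0,-1],[-56,0,-1],[-66,0,-1],[-73,0,-1],[-75,0,-1],[-75,0,-1]],"spin":[0,0,0,0,0,0,0,0,0],"gripper":[0,0,0,0,0,0,0,0,0]}'; python3 - <<'E'
from h import *
d,Tc,T=wrist(); save(d["frame"],"w13.png"); print(T[:3,3].round(4),ctrl.sense()["grip_width"],ctrl.sense()["wrist_force"])
s=ctrl.get_image("side"); save(s["frame"],"s13.png",(230,150,390,290),4.5)
E
```

```text
clock: 10.57
ee_pos: [0.5562, -0.0793, -0.0003]
orientation: [0.117, -3.138, 0.0]
wrist_force: [0.1, 0.4, -0.2]
grip_width: 0.0132
[ 5.562e-01 -7.930e-02 -3.000e-04] 0.013061649576595228 [-0.08339993  0.70088398 -0.81212817]
```

View pics/s13.png

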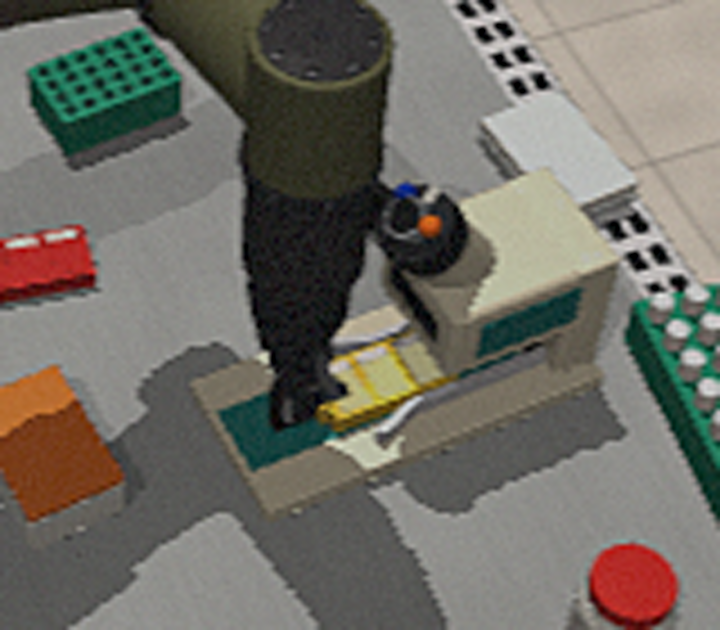

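The cassette is on the foot with its nose between the rails; viewer x of the TCP is −114. Releasing, rising clear of the tab, and turning 90° so I can push with a finger's back. That keeps the body clear of the barrel.

```bash
python3 -m creep '{"translation":[[0,0,0],[0,0,0],[0,0,0],[0,0,-20],[0,0,-48],[20,0,-50],[50,0,-50],[73,0,-50],[73,0,-50],[73,0,-50],[73,0,-50],[73,0,-50],[73,0,-50],[73,0,-50],[73,0,-50],[73,0,-50],[73,0,-50],[73,0,-50],[73,0,-50],[73,0,-50]],"spin":[0,0,0,0,0,-7,-14,-21,-28,-35,-42,-49,-56,-63,-70,-77,-84,-90,-90,-90],"gripper":[40,40,40,40,40,60,60,60,60,60,60,60,60,60,60,60,60,60,60,60]}'; python3 - <<'E'
from h import *
d,Tc,T=wrist(); save(d["frame"],"w14.png"); print(T.round(4),ctrl.sense()["q"].round(3))
s=ctrl.get_image("side"); save(s["frame"],"s14.png",(230,150,390,290),4.5)
E
```

```text
clock: 12.33
ee_pos: [0.4831, -0.0848, 0.0504]
orientation: [2.299, -2.14, -0.001]
wrist_force: [0.2, 0.5, -0.4]
grip_width: 0.06
[[ 7.140e-02 -9.974e-01 -7.000e-04  4.831e-01]
 [-9.974e-01 -7.140e-02  1.000e-04 -8.480e-02]
 [-1.000e-04  7.000e-04 -1.000e+00  5.040e-02]
 [ 0.000e+00  0.000e+00  0.000e+00  1.000e+00]] [ 0.238 -0.229 -0.428 -0.    -1.373 -0.167]
```

View pics/s14.png

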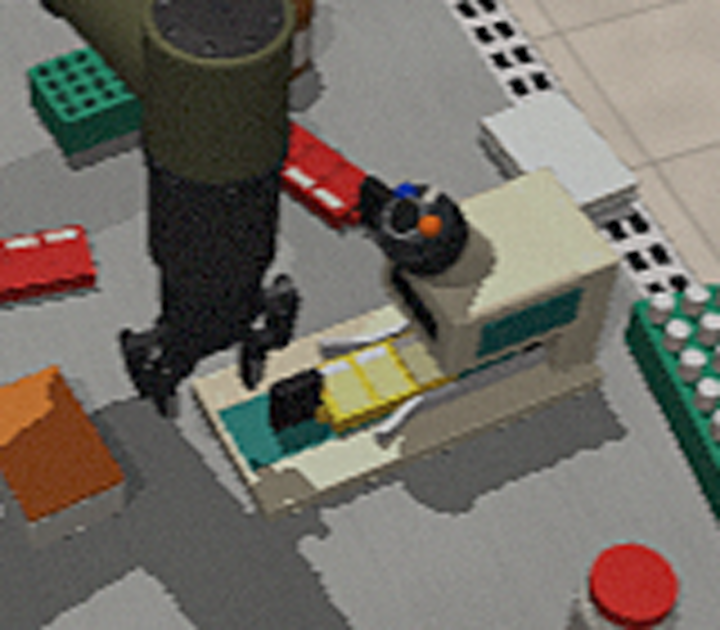

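View pics/w14.png

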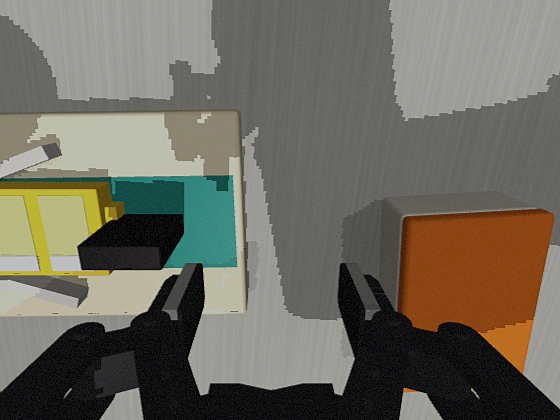

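```bash
python3 - <<'E'
from h import *
d,Tc,T=wrist()
save(d["frame"],"w14c.png",(60,170,260,320),4)
for uv,z in(((160,268),.07),((163,246),.07),((185,213),.02),((80,268),.07),((160,257),.07)):
    p=onz(d,uv,z,Tc); q=T[:3,:3].T@(p-T[:3,3]); a=np.radians(4.3);v=p[:2]-[.6707,-.0699]; print(uv,q.round(4),"viewer",(np.array([[np.cos(a),np.sin(a)],[-np.sin(a),np.cos(a)]])@v).round(4))
E
```

```text
(160, 268) [-0.0055 -0.0559 -0.0198] viewer [-0.1323  0.0046]
(163, 246) [ 0.0068 -0.0532 -0.0198] viewer [-0.135  -0.0078]
(185, 213) [ 0.007  -0.0539  0.0302] viewer [-0.1344 -0.0079]
(80, 268) [-0.0055 -0.097  -0.0198] viewer [-0.0912  0.0044]
(160, 257) [ 0.0007 -0.0553 -0.0198] viewer [-0.1329 -0.0017]
```

View pics/w14c.png

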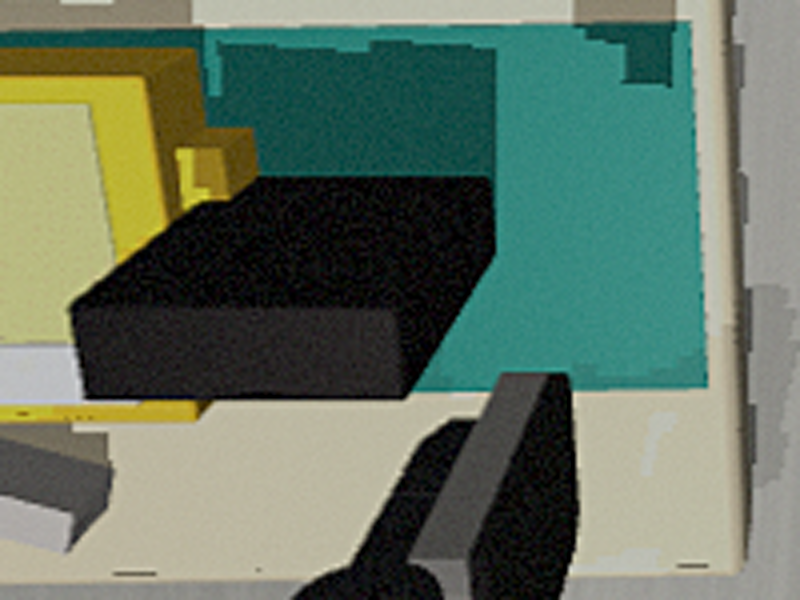

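Tab rear face is at viewer x = −134, laterally within 2 mm, and its top fits z = 70. Lowering the fingers behind it.

```bash
python3 -m creep '{"translation":[[0,0,20],[0,0,40],[0,0,52],[0,0,54],[0,0,54]],"spin":[0,0,0,0,0],"gripper":[60,60,60,60,60]}'; python3 - <<'E'
from h import *
d,Tc,T=wrist(); save(d["frame"],"w15.png"); print(T[:3,3].round(4))
E
```

```text
clock: 12.9
ee_pos: [0.4825, -0.085, -0.0043]
orientation: [2.298, -2.139, -0.002]
wrist_force: [-0.6, 0.8, 0.6]
grip_width: 0.0603
[ 0.4825 -0.085  -0.0043]
```

View pics/w15.png

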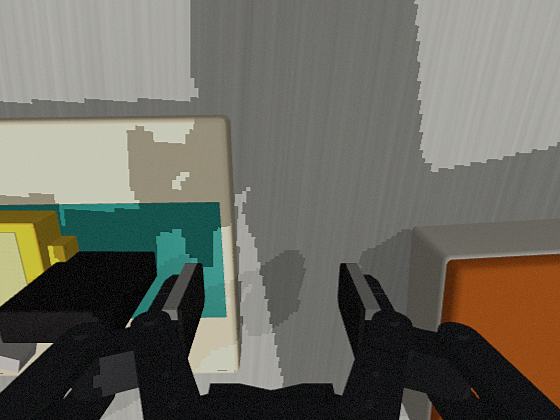

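```bash
python3 -m creep '{"translation":[[0,0,4],[0,-5,5],[0,-12,5],[0,-20,5],[0,-28,5],[0,-36,5],[0,-44,5],[0,-52,5],[0,-60,5],[0,-66,5],[0,-70,5],[0,-70,5]],"spin":[0,0,0,0,0,0,0,0,0,0,0,0],"gripper":[60,60,60,60,60,60,60,60,60,60,60,60]}'; python3 - <<'E'
from h import *
d,Tc,T=wrist(); save(d["frame"],"w16.png"); print(T[:3,3].round(4))
s=ctrl.get_image("side"); save(s["frame"],"s16.png",(230,150,390,290),4.5)
E
```

```text
clock: 13.95
ee_pos: [0.5538, -0.0798, -0.0085]
orientation: [2.299, -2.139, -0.0]
wrist_force: [-0.5, -1.1, -0.2]
grip_width: 0.0597
[ 0.5538 -0.0798 -0.0085]
```

View pics/s16.png

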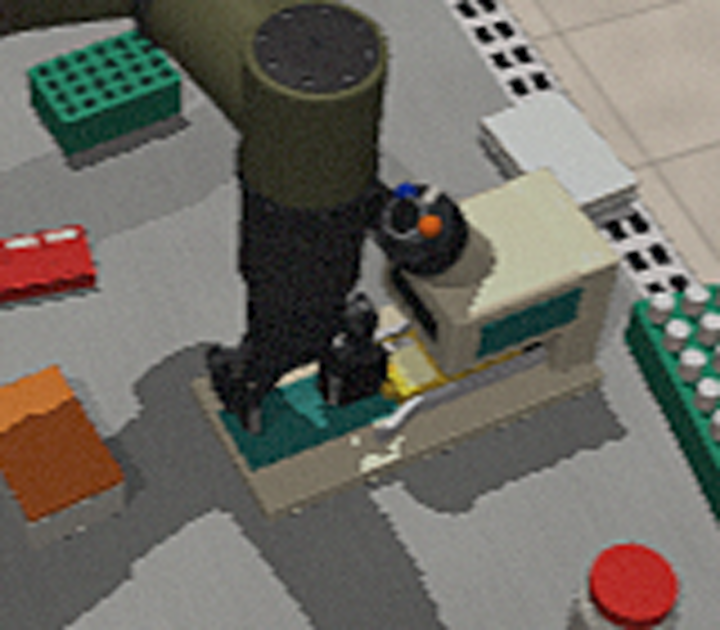

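View pics/w16.png

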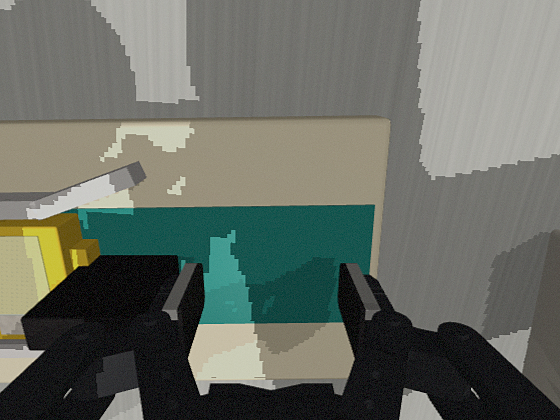

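```bash
cat > tab.py <<'E'
from h import *
import sys
def vw(p):
    a=np.radians(4.3);v=p[:2]-[.6707,-.0699]; return (np.array([[np.cos(a),np.sin(a)],[-np.sin(a),np.cos(a)]])@v).round(4)
if __name__=="__main__":
    d,Tc,T=wrist(); print("tcp",vw(T[:3,3]))
    g=cv2.cvtColor(d["frame"],cv2.COLOR_RGB2GRAY)
    r=int(sys.argv[1]); row=g[r,:230].astype(int); print(row[140:215])
E
python3 tab.py 258; python3 - <<'E'
from tab import *
d,Tc,T=wrist()
for u in((180,256),(182,256)): print(vw(onz(d,u,.02,Tc)))
E
python3 -m creep '{"translation":[[0,-4,0],[0,-7,0],[0,-7,0]],"spin":[0,0,0],"gripper":[60,60,60]}'
```

```text
tcp [-0.118  -0.0011]
[ 12  20  16   4   5  17  12   8  11   0  21   3  10  28   6  13  17  11
  26  18  16   3   2  18  12  18  13   6  17   0  18   4  16  15  20   5
  25  50  50 104 111 114 119  76  47  46  50  55  50  56  56  47  59  67
  65  59  67  66  62  66  69  64  69  64  66  69  64  60  69  66  66  60
 118 128 123]
[-0.0755 -0.0068]
[-0.0764 -0.0068]
clock: 14.4
ee_pos: [0.5603, -0.0793, -0.0084]
orientation: [2.3, -2.14, -0.0]
wrist_force: [0.5, -0.5, 0.3]
grip_width: 0.0596
```

```bash
python3 -m creep '{"translation":[[0,-2,0],[0,-4,0],[0,-4,0]],"spin":[0,0,0],"gripper":[60,60,60]}';python3 -m creep '{"translation":[[0,-1,0],[0,-2,0],[0,-2,0]],"spin":[0,0,0],"gripper":[60,60,60]}'
```

```text
clock: 14.65
ee_pos: [0.5628, -0.0795, -0.0082]
orientation: [2.297, -2.137, -0.004]
wrist_force: [-9.1, -0.6, 5.6]
grip_width: 0.0601
clock: 14.9
ee_pos: [0.5626, -0.08, -0.008]
orientation: [2.294, -2.135, -0.008]
wrist_force: [-12.2, 0.6, 8.5]
grip_width: 0.0603
```

```bash
python3 tab.py 258; python3 - <<'E'
from tab import *
d,Tc,T=wrist(); save(d["frame"],"w17.png"); 
s=ctrl.get_image("side"); save(s["frame"],"s17.png",(270,170,370,260),7)
E
```

```text
tcp [-0.1086 -0.002 ]
[  9   9  21  10  14   5  19   7   5   2   9  16  17  20   0  15   3  23
  19  15   1  10  21   9   7   8  30  17  10   4  17  27   7   0   8   0
  22   0  21 106 118 116 115  67  50  54  51  48  49  55  52  53  51  52
  53  63  69  63  67  62  64  68  65  62  65  71  64  67  72  65  61  64
 121 126 126]
```

View pics/w17.png

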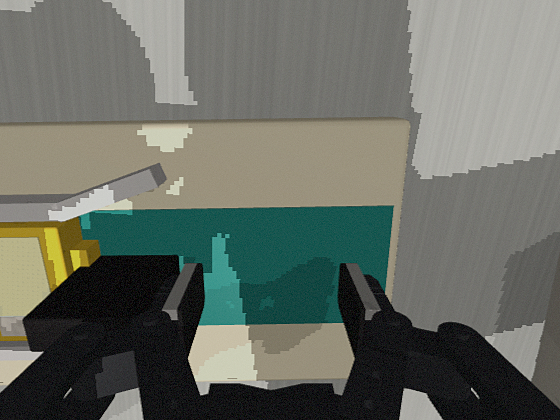

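View pics/s17.png

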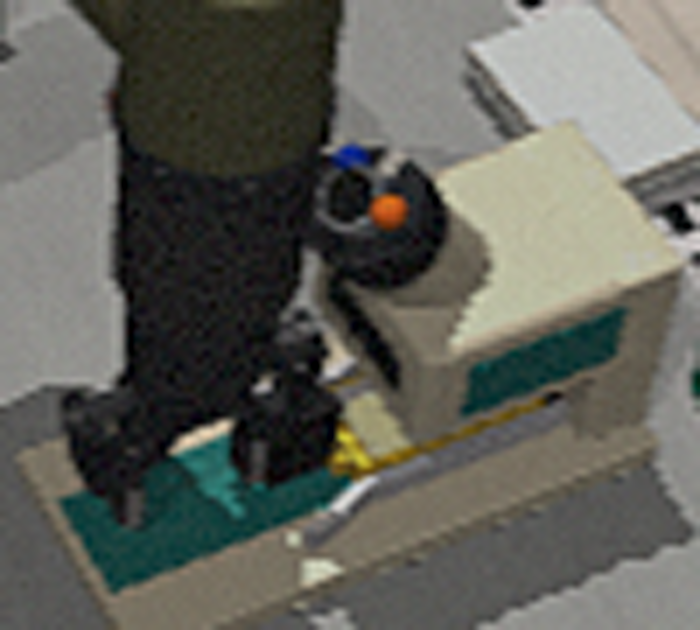

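The push stopped at about 12 N, with the tab rear measured at viewer x ≈ −66.5 against −64 expected at home. I'll back off and measure properly.

```bash
python3 -m creep '{"translation":[[0,6,0],[0,16,-4],[0,30,-30],[0,45,-60],[0,60,-90],[0,60,-95],[0,60,-95]],"spin":[0,0,0,0,0,0,0],"gripper":[60,60,60,60,60,60,60]}'; python3 - <<'E'
from tab import *
d,Tc,T=wrist(); save(d["frame"],"w18.png"); print(T.round(4),vw(T[:3,3]))
t=ctrl.get_image("top"); s=ctrl.get_image("side"); save(s["frame"],"s18.png",(270,170,370,260),7)
E
```

```text
clock: 15.63
ee_pos: [0.5052, -0.084, 0.0912]
orientation: [2.298, -2.138, -0.001]
wrist_force: [0.3, -0.5, 0.3]
grip_width: 0.0601
[[ 0.0719 -0.9974 -0.0022  0.5052]
 [-0.9974 -0.0719 -0.0015 -0.084 ]
 [ 0.0013  0.0023 -1.      0.0912]
 [ 0.      0.      0.      1.    ]] [-0.1661 -0.0016]
```

View pics/w18.png

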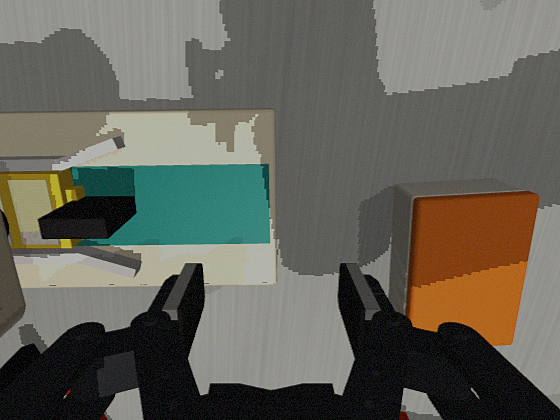

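View pics/s18.png

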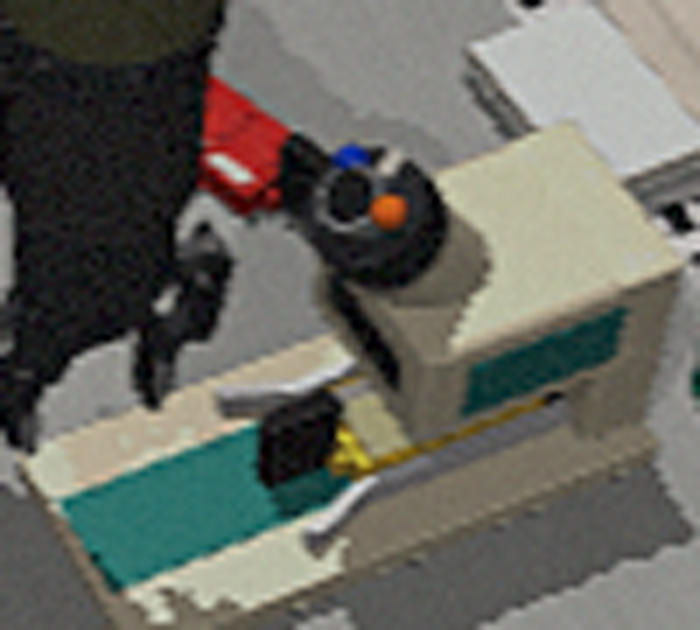

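```bash
python3 - <<'E'
from tab import *
d,Tc,T=wrist(); f=d["frame"]
save(f,"w18c.png",(0,90,290,300),2.7)
g=cv2.cvtColor(f,cv2.COLOR_RGB2GRAY).astype(int)
print("tab bottom row198",g[198,120:145]); print("row 205",g[205,120:145])
print("foot edge row150",g[150,262:285],"row 230",g[230,262:285])
for n,u,z in(("foot edge",(274.5,150),.02),("foot edge",(275.5,230),.02),("tab rear bot far",(135.5,198),.02),("tab rear top near",(108,237),.07),("tab front top",(40,237),.07),("rail end",(124,140),.034),("rail end2",(138,276),.034),("tray rear near",(73,240),.038),("lip",(84,190),.038)):
    print(n,vw(onz(d,u,z,Tc)))
E
```

```text
tab bottom row198 [  2  12   6  10  27  18   0  29  44  84 101  96  97  95  93  96  95  97
  97  96  99  98  97  89  93]
row 205 [  7  17   2   8  17  12   7   4   1  90 103  96  93  96  94 101  97  96
  97 100  93 100  97  98  92]
foot edge row150 [123 128 124 126 123 123 122 118 119  92  96  97  95  91  95  93  97  94
  95  97  97  93  98] row 230 [107 112 115  64  88 117 119 119 118 118  97  93 100  93  96  95  95  92
  92  93  93  96  97]
foot edge [-0.1725 -0.0429]
foot edge [-0.1732  0.0178]
tab rear bot far [-0.0704 -0.0082]
tab rear top near [-0.0704  0.0015]
tab front top [-0.0295  0.0012]
rail end [-0.0733 -0.0522]
rail end2 [-0.0703  0.0483]
tray rear near [-0.0297  0.0171]
lip [-0.0436 -0.0194]
```

View pics/w18c.png

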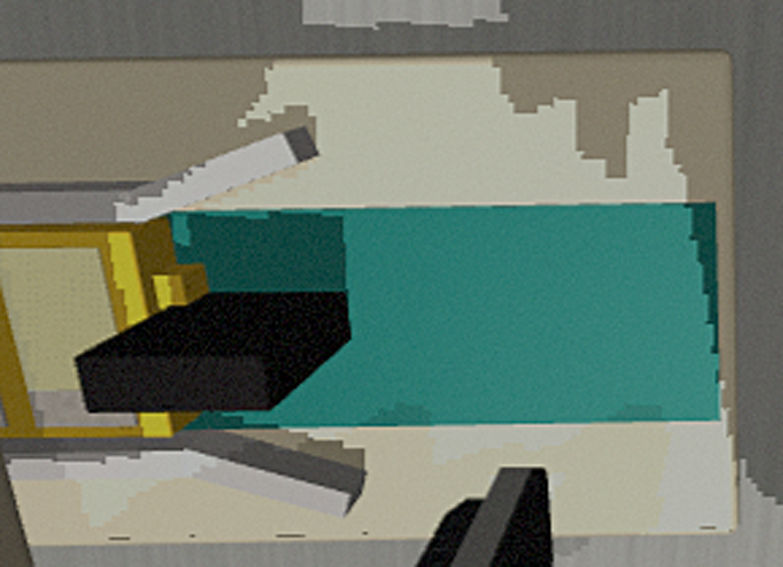

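The tab rear bottom reads 1–2 mm from its home distance to the foot edge and rail ends, and the push met a firm stop, so the cassette is home. In the side view it lies flat, with its tab just outside the head.

Next is the collar. I'll go above it with the jaws open, turned 25° before the viewer's y direction.

```bash
python3 -m creep '{"translation":[[0,0,-40],[0,0,-80],[0,0,-120],[0,0,-155],[0,-20,-160],[0,-50,-160],[-1,-85,-160],[-2,-120,-160],[-2,-145,-160],[-2,-153,-160],[-2,-153,-160],[-2,-153,-160]],"spin":[7,14,21,28,35,42,49,56,63,65,65,65],"gripper":[85,85,85,85,85,85,85,85,85,85,85,85]}' 35; python3 - <<'E'
from tab import *
d,Tc,T=wrist(); save(d["frame"],"w19.png"); print(T.round(4),vw(T[:3,3]),ctrl.sense()["q"].round(3))
s=ctrl.get_image("side"); save(s["frame"],"s19.png",(230,100,390,240),4.5)
E
```

```text
clock: 16.83
ee_pos: [0.6574, -0.0706, 0.2416]
orientation: [0.787, -3.025, -0.002]
wrist_force: [-0.3, 0.1, 0.1]
grip_width: 0.0852
[[-0.873  -0.4875 -0.0154  0.6574]
 [-0.4875  0.8731 -0.0028 -0.0706]
 [ 0.0148  0.005  -0.9999  0.2416]
 [ 0.      0.      0.      1.    ]] [-0.0133  0.0003] [ 0.195  0.23   0.383 -0.    -1.737 -1.256]
```

View pics/w19.png

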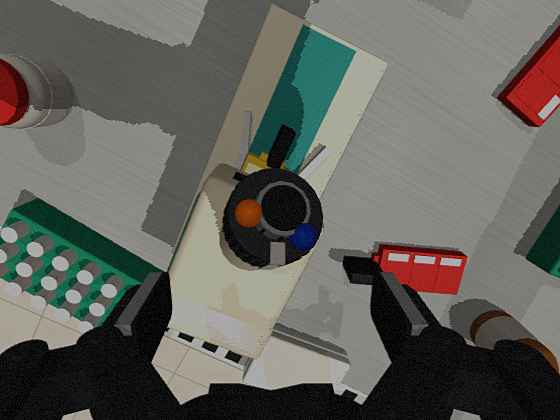

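View pics/s19.png

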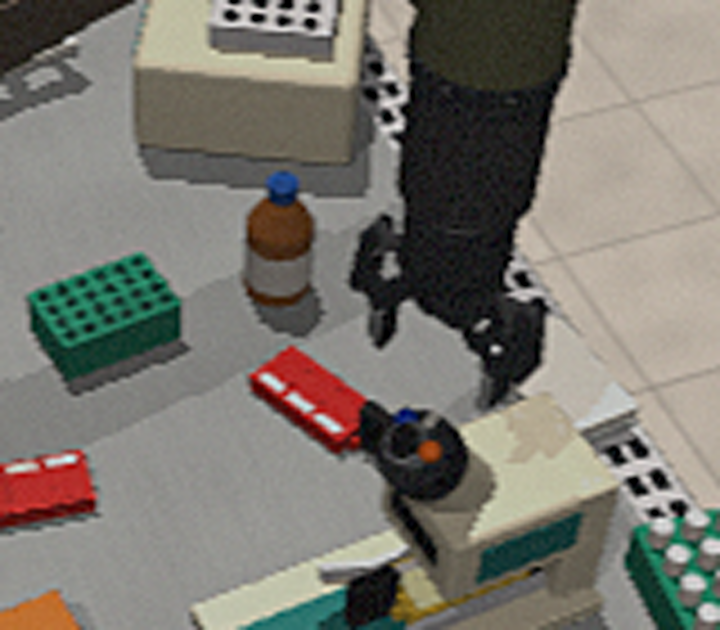

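The wrist view shows the collar at (272,215) between the open jaws. The white line is at (278,253), the orange bead at (248,213) and the blue bead at (303,236). Descending around it in two checked steps.

```bash
python3 -m creep '{"translation":[[0,0,30],[0,0,55],[0,0,65],[0,0,65]],"spin":[0,0,0,0],"gripper":[85,85,85,85]}'; python3 - <<'E'
from tab import *
d,Tc,T=wrist(); save(d["frame"],"w20.png"); print(T.round(4),vw(T[:3,3]))
E
```

```text
clock: 17.27
ee_pos: [0.6543, -0.0709, 0.1762]
orientation: [0.788, -3.024, -0.003]
wrist_force: [-0.4, -0.3, -1.2]
grip_width: 0.085
[[-0.8728 -0.4878 -0.0167  0.6543]
 [-0.4879  0.8729 -0.0025 -0.0709]
 [ 0.0158  0.006  -0.9999  0.1762]
 [ 0.      0.      0.      1.    ]] [-0.0164  0.0002]
```

View pics/w20.png

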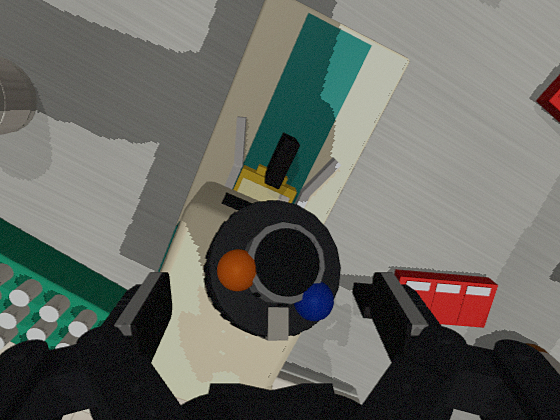

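```bash
python3 -m creep '{"translation":[[-1,-1,12],[-3,-2,24],[-4,-2,34],[-4,-2,36],[-4,-2,36]],"spin":[0,0,0,0,0],"gripper":[85,85,85,85,85]}'; python3 - <<'E'
from tab import *
d,Tc,T=wrist(); save(d["frame"],"w21.png"); print(T.round(4),vw(T[:3,3]),ctrl.sense()["wrist_force"])
s=ctrl.get_image("side"); save(s["frame"],"s21.png",(270,140,370,230),7)
E
```

```text
clock: 17.73
ee_pos: [0.6587, -0.0711, 0.1411]
orientation: [0.788, -3.024, -0.001]
wrist_force: [0.2, 0.5, -0.3]
grip_width: 0.0848
[[-0.8728 -0.4879 -0.0159  0.6587]
 [-0.4879  0.8729 -0.0034 -0.0711]
 [ 0.0155  0.0048 -0.9999  0.1411]
 [ 0.      0.      0.      1.    ]] [-0.012  -0.0003] [0.45013409 0.44197522 1.05835685]
```

View pics/w21.png

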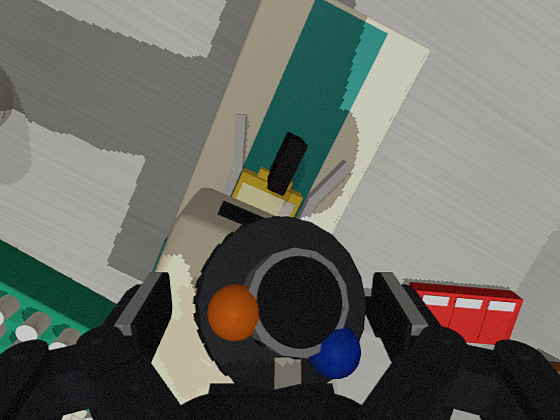

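View pics/s21.png

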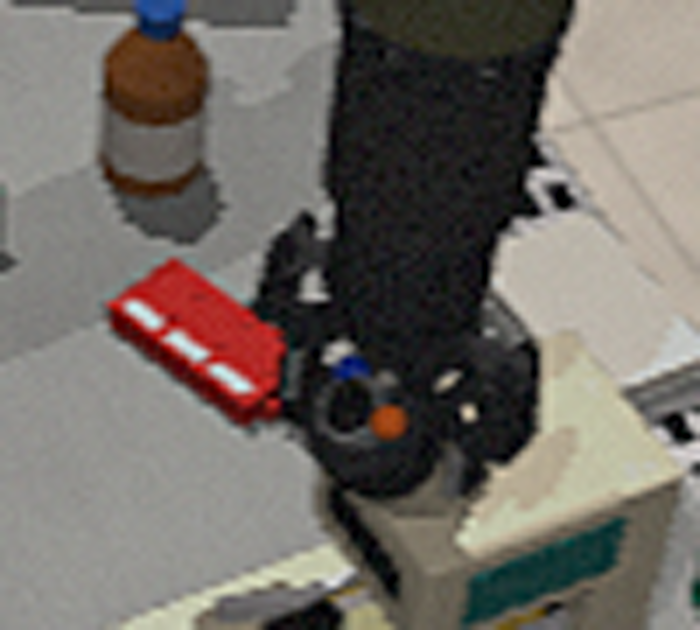

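The collar, columns 195–365, is centred between the fingers. Closing on it.

```bash
python3 -m creep '{"translation":[[0,0,0],[0,0,0],[0,0,0],[0,0,0]],"spin":[0,0,0,0],"gripper":[50,50,50,50]}' 35
```

```text
clock: 18.17
ee_pos: [0.6586, -0.0695, 0.1451]
orientation: [0.791, -3.026, -0.003]
wrist_force: [-8.9, 6.9, 7.0]
grip_width: 0.0653
```

```bash
python3 -m creep '{"translation":[[0,0,0],[0,0,0],[0,0,0],[0,0,0],[0,0,0],[0,0,0],[0,0,0],[0,0,0],[0,0,0],[0,0,0]],"spin":[5,11,17,23,29,35,41,47,50,50],"gripper":[50,50,50,50,50,50,50,50,50,50]}'; python3 - <<'E'
from tab import *
d,Tc,T=wrist(); save(d["frame"],"w22.png"); print(vw(T[:3,3]),ctrl.sense()["wrist_force"],ctrl.sense()["wrist_torque"])
E
```

```text
clock: 19.0
ee_pos: [0.6649, -0.0724, 0.1427]
orientation: [-0.567, -3.09, 0.002]
wrist_force: [31.2, -25.2, -22.3]
grip_width: 0.0612
[-0.006 -0.002] [ 30.57735994 -24.87341162 -21.868017  ] [ -3.94955911 -11.44370242   3.14226423]
```

View pics/w22.png

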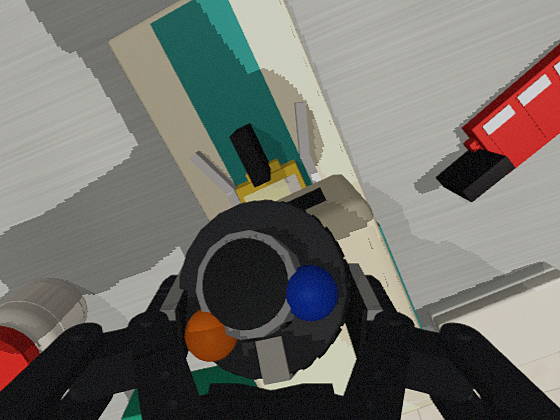

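The collar followed: the white line, at about (272,355), is now midway between the beads. A little more spin from here to get past the click.

```bash
python3 -m creep '{"translation":[[0,0,0],[0,0,0],[0,0,0],[0,0,0],[0,0,0]],"spin":[4,9,14,18,18],"gripper":[50,50,50,50,50]}'; python3 - <<'E'
from tab import *
d,Tc,T=wrist(); save(d["frame"],"w23.png"); print(vw(T[:3,3]),ctrl.sense()["wrist_torque"])
E
python3 -m creep '{"translation":[[0,0,0],[0,0,0],[0,0,0],[0,0,0]],"spin":[0,0,0,0],"gripper":[85,85,85,85]}'
python3 - <<'E'
from tab import *
d,Tc,T=wrist(); save(d["frame"],"w24.png"); print(T.round(3),vw(T[:3,3]),ctrl.sense()["wrist_force"],ctrl.sense()["q"].round(2))
E
```

```text
clock: 19.47
ee_pos: [0.6737, -0.0808, 0.149]
orientation: [1.043, 2.936, -0.005]
wrist_force: [32.1, -29.7, -2.5]
grip_width: 0.0614
[ 0.0022 -0.0111] [ -9.02450469 -11.07432348   0.86210385]
clock: 19.85
ee_pos: [0.6734, -0.0803, 0.1488]
orientation: [1.04, 2.938, -0.005]
wrist_force: [0.6, 0.3, -0.4]
grip_width: 0.0852
[[-0.777  0.629  0.022  0.673]
 [ 0.629  0.777 -0.011 -0.08 ]
 [-0.024  0.006 -1.     0.149]
 [ 0.     0.     0.     1.   ]] [ 0.0019 -0.0106] [0.3227803  0.08399671 0.56725268] [ 0.18  0.22  0.2   0.02 -1.53 -2.44]
```

View pics/w24.png

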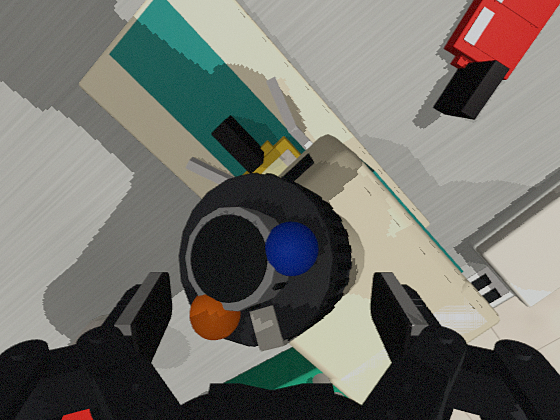

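After release the line, at (266,328), sits nearer the orange bead at (214,317), so it has clicked to −0.35. One more stroke to go: re-centring and turning the open jaws back.

```bash
python3 -m creep '{"translation":[[9,-1,4],[18,-3,8],[18,-3,8],[18,-3,8],[18,-3,8],[18,-3,8],[18,-3,8],[18,-3,8],[18,-3,8],[18,-3,8],[18,-3,8],[18,-3,8],[18,-3,8]],"spin":[0,-4,-11,-18,-25,-32,-39,-46,-53,-60,-67,-68,-68],"gripper":[85,85,85,85,85,85,85,85,85,85,85,85,85]}' 28;  python3 - <<'E'
from tab import *
d,Tc,T=wrist(); save(d["frame"],"w25.png"); print(T.round(3),vw(T[:3,3]))
E
```

```text
clock: 20.98
ee_pos: [0.6576, -0.0707, 0.1399]
orientation: [-0.781, 3.024, -0.025]
wrist_force: [-0.5, 0.1, 0.6]
grip_width: 0.0851
[[-0.875 -0.484  0.022  0.658]
 [-0.484  0.875 -0.011 -0.071]
 [-0.014 -0.02  -1.     0.14 ]
 [ 0.     0.     0.     1.   ]] [-0.0132  0.0002]
```

View pics/w25.png

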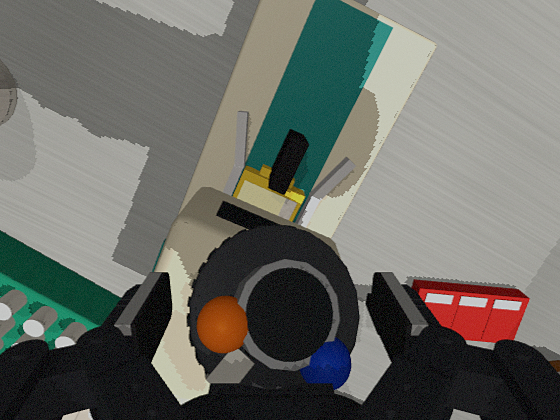

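The line is at (232,368), between the beads and nearer the orange, so it is at −0.35. Gripping more gently and turning again.

```bash
python3 -m creep '{"translation":[[0,0,0],[0,0,0],[0,0,0],[0,0,0],[0,0,0],[0,0,0],[0,0,0],[0,0,0],[0,0,0]],"spin":[0,0,0,0,6,13,20,27,30],"gripper":[50,50,50,50,50,50,50,50,50]}' 28;  python3 -m creep '{"translation":[[0,0,0],[0,0,0],[0,0,0],[0,0,0],[0,0,0]],"spin":[5,11,17,22,22],"gripper":[50,50,50,50,50]}'; python3 - <<'E'
from tab import *
d,Tc,T=wrist(); save(d["frame"],"w26.png"); print(T.round(3),vw(T[:3,3]))
E
```

```text
clock: 21.78
ee_pos: [0.6584, -0.0708, 0.1405]
orientation: [0.037, 3.117, -0.015]
wrist_force: [5.0, -8.0, 1.7]
grip_width: 0.0613
clock: 22.2
ee_pos: [0.6612, -0.0707, 0.1393]
orientation: [0.633, 3.045, 0.001]
wrist_force: [9.0, -17.3, -9.2]
grip_width: 0.0619
[[-0.917  0.398  0.031  0.661]
 [ 0.398  0.917 -0.006 -0.071]
 [-0.031  0.007 -0.999  0.139]
 [ 0.     0.     0.     1.   ]] [-0.0095 -0.0001]
```

View pics/w26.png

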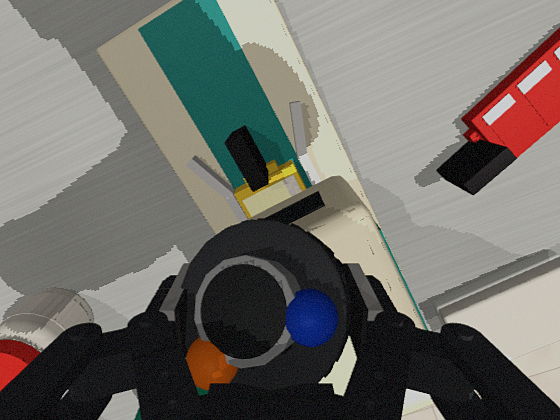

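The forces are lower this time, under 22 N, but the line is hidden behind the gripper. A bit more spin, then release and look.

```bash
python3 -m creep '{"translation":[[0,0,0],[0,0,0],[0,0,0],[0,0,0],[0,0,0]],"spin":[5,10,15,18,18],"gripper":[50,50,50,50,50]}'; python3 -m creep '{"translation":[[0,0,0],[0,0,0],[0,0,0],[0,0,0]],"spin":[0,0,0,0],"gripper":[85,85,85,85]}'; python3 - <<'E'
from tab import *
d,Tc,T=wrist(); save(d["frame"],"w27.png"); print(T.round(3),vw(T[:3,3]))
E
```

```text
clock: 22.67
ee_pos: [0.6644, -0.0722, 0.1446]
orientation: [1.088, 2.902, 0.018]
wrist_force: [-8.4, -19.8, 6.8]
grip_width: 0.0619
clock: 23.0
ee_pos: [0.6639, -0.0717, 0.1434]
orientation: [1.089, 2.904, 0.018]
wrist_force: [0.5, -0.2, -1.1]
grip_width: 0.0847
[[-0.753  0.657  0.042  0.664]
 [ 0.657  0.753 -0.004 -0.072]
 [-0.034  0.025 -0.999  0.143]
 [ 0.     0.     0.     1.   ]] [-0.007  -0.0013]
```

View pics/w27.png

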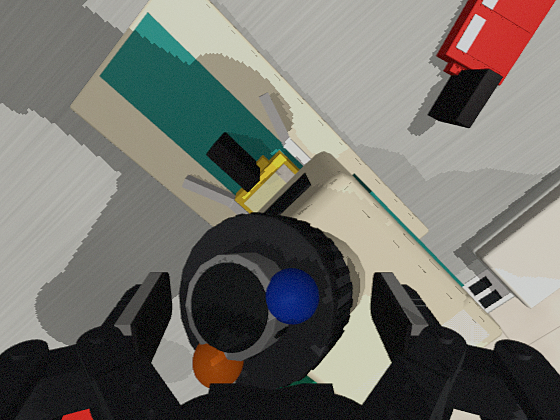

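Released with near-zero forces. Rising straight up and looking.

```bash
python3 -m creep '{"translation":[[0,0,-30],[0,0,-65],[0,0,-100],[0,0,-125],[0,0,-130],[0,0,-130]],"spin":[0,0,0,0,0,0],"gripper":[85,85,85,85,85,85]}'; python3 - <<'E'
from tab import *
d,Tc,T=wrist(); save(d["frame"],"w28.png"); print(T[:3,3].round(3))
s=ctrl.get_image("side"); save(s["frame"],"s28.png",(270,140,370,260),5)
E
```

```text
clock: 23.55
ee_pos: [0.6592, -0.0709, 0.2752]
orientation: [1.087, 2.901, 0.019]
wrist_force: [-0.7, 1.1, -0.0]
grip_width: 0.0851
[ 0.659 -0.071  0.275]
```

View pics/w28.png

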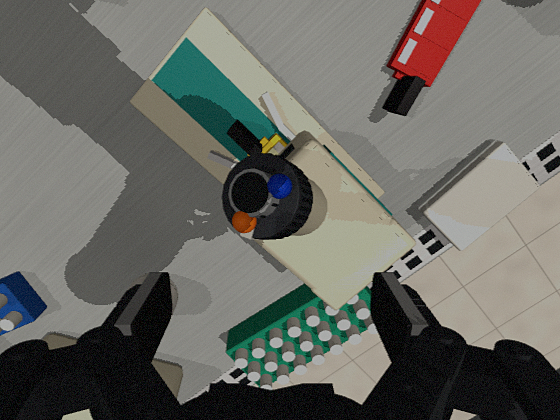

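View pics/s28.png

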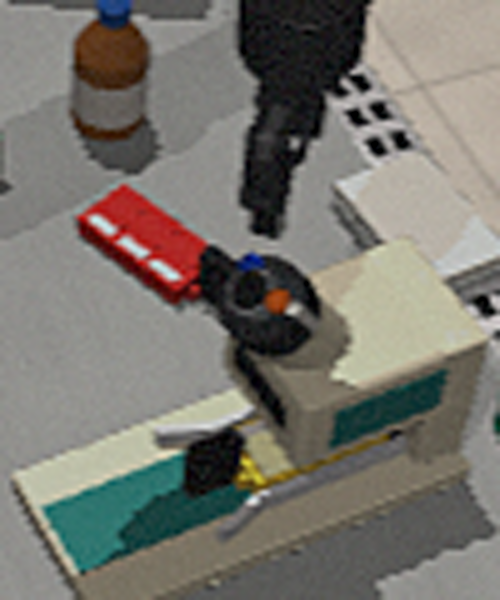

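The side view now shows the white line at crop (298,325), just beyond the orange bead. I'll compare its pixels with where it should project for each stop.

```bash
python3 -m creep '{"translation":[[30,0,-10],[65,0,-20],[100,0,-20],[110,0,-20],[110,0,-20]],"spin":[0,0,0,0,0],"gripper":[85,85,85,85,85]}'; python3 - <<'E'
from tab import *
s=ctrl.get_image("side");t=ctrl.get_image("top");d,Tc,T=wrist()
save(d["frame"],"w29.png");save(s["frame"],"s29.png",(300,170,360,220),12);save(t["frame"],"t29.png",(285,130,335,170),14)
a=np.radians(4.3);Rz=R.from_euler('z',a).as_matrix();O=np.array([.6707,-.0699,0])
ax=np.array([-.5736,0,.8192]);e0=np.array([.8192,0,.5736]);e1=np.cross(ax,e0)
c=np.array([-.013,0,.2014])
for th in(.35,-.35,-.7,-1.05,-1.2):
    r=e0*np.cos(th)+e1*np.sin(th)
    for nm,dd,TT in(("side",s,None),("top",t,None),("wrist",d,Tc)):
        P=lambda v:proj(dd,O+Rz@v,TT).round(1)
        print(th,nm,"line",P(c+r*.031),P(c+r*.031+ax*.017),P(c+r*.031-ax*.017),"bead(-1.05)",P(c+ax*.026+.02*(e0*np.cos(-1.05)+e1*np.sin(-1.05))))
for nm,dd in(("s",s),("t",t)):
    for b in blobs(mask(dd,(5,150,100),(17,255,255)),6): print(nm,b[0],b[1])
print(T[:3,3])
E
```

```text
clock: 24.07
ee_pos: [0.573, 0.0034, 0.2867]
orientation: [1.085, 2.909, 0.017]
wrist_force: [0.9, 0.4, -0.2]
grip_width: 0.0851
0.35 side line [328.8 193. ] [326.6 191.1] [330.8 194.8] bead(-1.05) [325.2 199.7]
0.35 top line [304.2 146.8] [304.9 148.7] [303.5 145. ] bead(-1.05) [315.5 155.3]
0.35 wrist line [298.  333.6] [291.4 338.5] [303.9 329.2] bead(-1.05) [249.5 341.1]
-0.35 side line [331.9 197.4] [329.8 195.5] [334.  199.2] bead(-1.05) [325.2 199.7]
-0.35 top line [311.6 146.1] [312.4 148. ] [310.9 144.3] bead(-1.05) [315.5 155.3]
-0.35 wrist line [280.5 347.9] [273.1 353.4] [287.2 342.8] bead(-1.05) [249.5 341.1]
-0.7 side line [332.1 200.3] [330.  198.5] [334.1 202.1] bead(-1.05) [325.2 199.7]
-0.7 top line [315.  147.7] [315.8 149.5] [314.2 145.9] bead(-1.05) [315.5 155.3]
-0.7 wrist line [269.4 348.7] [261.5 354.2] [276.6 343.7] bead(-1.05) [249.5 341.1]
-1.05 side line [331.2 203.4] [329.1 201.6] [333.3 205.1] bead(-1.05) [325.2 199.7]
-1.05 top line [317.5 150.2] [318.4 152.1] [316.7 148.4] bead(-1.05) [315.5 155.3]
-1.05 wrist line [258.6 345.2] [250.2 350.5] [266.2 340.4] bead(-1.05) [249.5 341.1]
-1.2 side line [330.5 204.6] [328.4 202.8] [332.6 206.3] bead(-1.05) [325.2 199.7]
-1.2 top line [318.2 151.6] [319.1 153.5] [317.4 149.7] bead(-1.05) [315.5 155.3]
-1.2 wrist line [254.3 342.5] [245.8 347.6] [262.1 337.8] bead(-1.05) [249.5 341.1]
s [325.1 199.4] 17
s [239.1 247.7] 662
t [315.1 155. ] 19
t [293.5 262.6] 622
t [318.9 270. ] 10
[0.57434402 0.00201438 0.28610636]
```

View pics/s29.png

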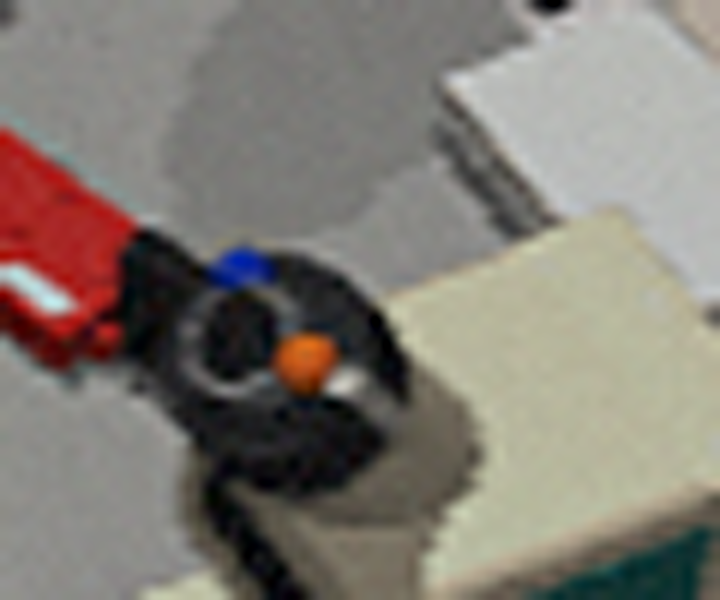

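View pics/t29.png

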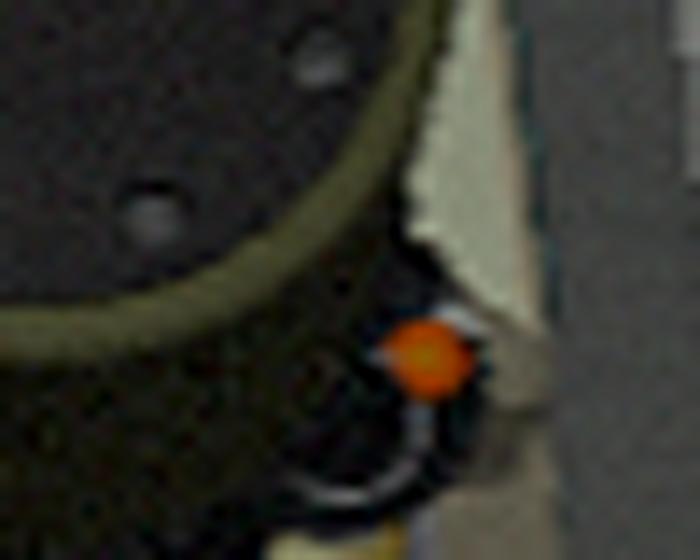

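View pics/w29.png

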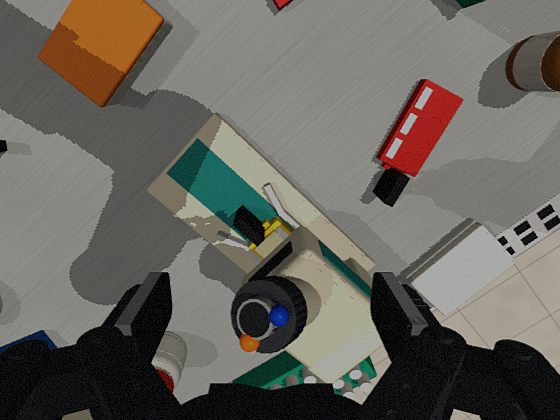

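The side line pixels, (328.8,201.7)–(332,203.8), match the −1.05 prediction of (329.1,201.6)–(331.2,203.4). The top view agrees. Now a closer look to confirm the cassette is fully home.

```bash
python3 -m creep '{"translation":[[0,0,35],[0,0,70],[10,0,100],[10,0,110],[10,0,110]],"spin":[0,0,0,0,0],"gripper":[85,85,85,85,85]}'; python3 - <<'E'
from tab import *
d,Tc,T=wrist(); f=d["frame"]; save(f,"w30.png"); print(T[:3,3].round(3))
np.savez("w30.npz",f=f,Tc=Tc)
a=np.radians(4.3);Rz=R.from_euler('z',a).as_matrix();O=np.array([.6707,-.0699,0])
for n,v in(("tab rear bot",(-.064,.007,.02)),("tab rear bot",(-.064,-.007,.02)),("tab rear top",(-.064,.007,.07)),("tab rear top",(-.064,-.007,.07)),("foot",(-.17,.07,.02)),("foot",(-.17,-.07,.02)),("tray rear",(-.02,.028,.038)),("tray rear",(-.02,-.028,.038)),("head edge",(-.01,.055,.075)),("head edge",(-.01,-.055,.075))):
    print(n,v,proj(d,O+Rz@np.array(v),Tc).round(1))
E
```

```text
clock: 24.63
ee_pos: [0.5699, 0.0069, 0.1716]
orientation: [1.092, 2.914, 0.008]
wrist_force: [-0.4, -0.2, 0.5]
grip_width: 0.0851
[0.57  0.007 0.172]
tab rear bot (-0.064, 0.007, 0.02) [238.5 246.3]
tab rear bot (-0.064, -0.007, 0.02) [229.4 254.9]
tab rear top (-0.064, 0.007, 0.07) [234.5 270.7]
tab rear top (-0.064, -0.007, 0.07) [224.2 280.4]
foot (-0.17, 0.07, 0.02) [200.8 130.4]
foot (-0.17, -0.07, 0.02) [110.7 229.8]
tray rear (-0.02, 0.028, 0.038) [283.2 268.1]
tray rear (-0.02, -0.028, 0.038) [245.3 301.9]
head edge (-0.01, 0.055, 0.075) [314.3 276.6]
head edge (-0.01, -0.055, 0.075) [231.8 347.4]
```

View pics/w30.png

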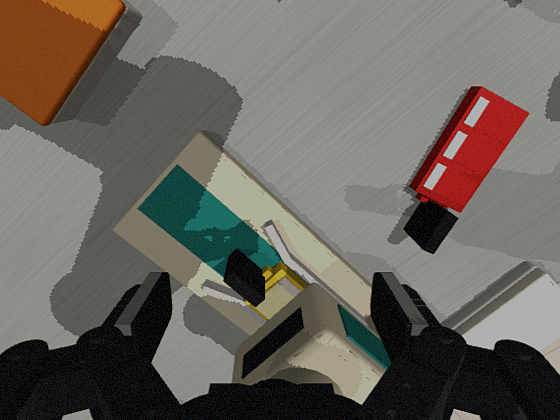

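```bash
python3 - <<'E'
from tab import *
z=np.load("w30.npz"); f=z["f"]; save(f,"w30a.png",(195,215,325,325),6)
save(f,"w30b.png",(100,120,220,240),5)
E
```

```text
(no output)
```

View pics/w30a.png

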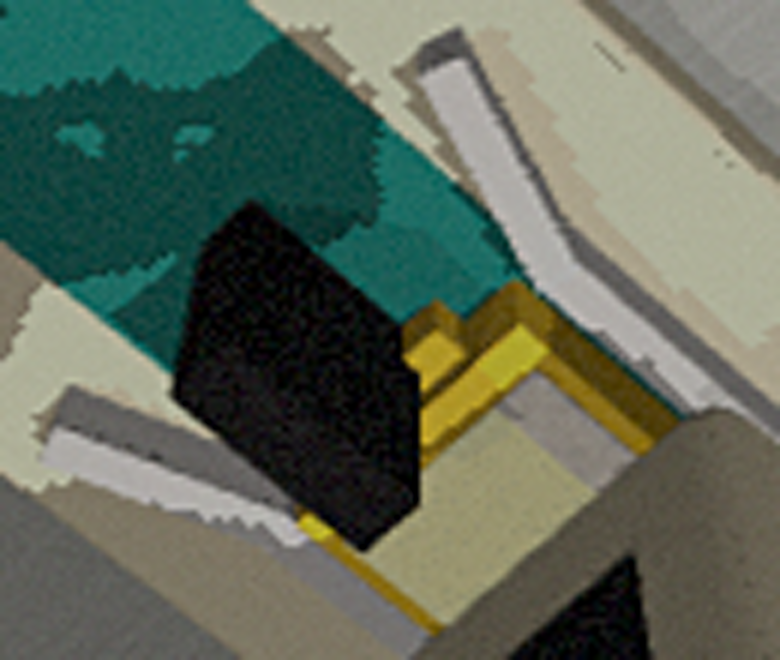

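View pics/w30b.png

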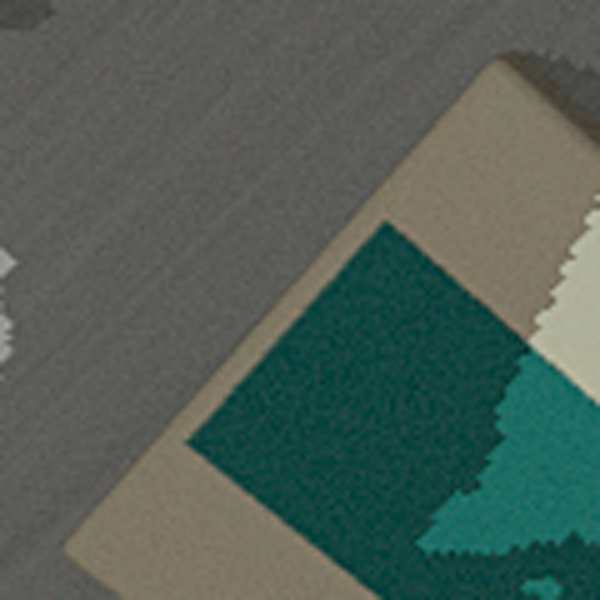

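In the zoomed view the tab's rear corners, (236.7,248.3), (228.8,255.8) and (223.8,280.8), fall within 1–2 px of the home prediction. Along the guideway the difference is under 1 mm. A final check on the bystanders, then I'll hand in.

```bash
python3 - <<'E'
from h import *
z=np.load("cams.npz")
t=ctrl.get_image("top");s=ctrl.get_image("side")
class D(dict):pass
for nm,d,o in(("t",t,z["t"]),("s",s,z["s"])):
    for c,lo,hi in(("teal",(75,100,40),(95,255,255)),("orange",(5,150,100),(17,255,255)),("blue",(100,120,60),(125,255,255)),("red",(0,170,80),(4,255,255))):
        A=blobs(mask({"frame":o},lo,hi),60);B=blobs(mask(d,lo,hi),60)
        print(nm,c,[tuple(a[0]) for a in A],"->",[tuple(b[0]) for b in B])
print(ctrl.sense()["wrist_force"],ctrl.sense()["clock"])
print(ctrl.job_done())
E
```

```text
t teal [(np.float64(339.6), np.float64(102.1)), (np.float64(306.6), np.float64(194.1)), (np.float64(185.3), np.float64(208.4))] -> [(np.float64(339.7), np.float64(102.1)), (np.float64(308.4), np.float64(199.2))]
t orange [(np.float64(300.4), np.float64(261.6))] -> [(np.float64(287.4), np.float64(264.3))]
t blue [(np.float64(178.9), np.float64(148.9)), (np.float64(440.7), np.float64(195.0)), (np.float64(113.4), np.float64(252.3))] -> [(np.float64(179.0), np.float64(148.9)), (np.float64(441.6), np.float64(194.2)), (np.float64(113.4), np.float64(252.2))]
t red [(np.float64(389.1), np.float64(147.9)), (np.float64(231.5), np.float64(164.7)), (np.float64(531.3), np.float64(200.9)), (np.float64(238.3), np.float64(248.4)), (np.float64(385.3), np.float64(288.4))] -> [(np.float64(389.0), np.float64(148.1)), (np.float64(531.1), np.float64(201.1)), (np.float64(240.0), np.float64(242.5)), (np.float64(384.9), np.float64(288.1))]
s teal [(np.float64(252.8), np.float64(169.9)), (np.float64(392.5), np.float64(246.9)), (np.float64(347.3), np.float64(221.1)), (np.float64(303.5), np.float64(238.8)), (np
[... 315 characters left out ...]
np.float64(247.8))]
s blue [(np.float64(207.3), np.float64(143.0)), (np.float64(354.3), np.float64(358.2))] -> [(np.float64(207.5), np.float64(143.5)), (np.float64(354.7), np.float64(358.5))]
s red [(np.float64(299.5), np.float64(186.7)), (np.float64(234.9), np.float64(208.7)), (np.float64(370.1), np.float64(279.3)), (np.float64(239.7), np.float64(328.7)), (np.float64(380.6), np.float64(399.7))] -> [(np.float64(300.7), np.float64(187.2)), (np.float64(234.8), np.float64(209.2)), (np.float64(370.2), np.float64(279.6)), (np.float64(239.7), np.float64(328.8)), (np.float64(380.7), np.float64(399.6))]
[-1.15021981  0.01297905  0.94740564] 24.7833
the job is handed in; nothing more can be done
None
```

I put the cassette on the foot and pushed it home. I then turned the collar to the orange bead (−1.05) and handed the job in at 24.8 s, with the gripper open and clear. No verdict was reported.

**Cassette:** The first grip missed because the fingertips sit about 40 mm short of the stated TCP, so I went lower and gripped again. I carried it level, slid it into the guideway and pushed it with the back of a finger, because the moves have no tilt. It met a firm stop at about 12 N.

**Collar:** I turned it in two strokes with the tool upright.

**Last checks:**
- **Cassette seat:** the two close views differ slightly. One put it under 1 mm short of home, the other about 1.5 mm short, both about as large as the measuring error. I did not push it a second time.
- **Collar:** the white line's pixels match the −1.05 stop at the orange bead in both the side and top views.
- **Collar force:** the first stroke pulled the wrist with about 45 N. That load went through the fingertips, not the gripper's body as far as I can tell. The second stroke stayed under about 23 N.
- **Other things:** everything checked by colour stayed within about 1 px where the arm did not hide it. I did not check the dish stack. A red look-alike near the viewer read 1.3 px off in the side view, and the top view could not confirm it because the arm hid it there.

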